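# Lid a topping pan and slide it into the row

### The job

Put the loose lid that fits onto the open topping pan and press it down at both ends until it is fully seated and level all round. Then slide the closed pan into the gap between the other two pans so that it stands square in the row with its end against the rail, without shifting the other pans, the small lid, or the ramekin and shaker nearby.

Things in the scene. Friction and masses are not known exactly. Their poses are not given: they have to be found in the camera images.
- pan: The open rectangular steel topping pan, loose, about 0.45 kg, empty. 130 mm long (its x) by 90 mm wide (its y) over the turned-out rim, 60 mm high; the walls below the 4 mm thick rim are set in 4 mm. Mouth 116 x 76 mm. Origin at the centre of the underside, z up. Both ends are alike.
- pan_mouth (a point): Centre of the pan's mouth, level with the rim's top, 60 mm above the pan's origin; axes as the pan. In each corner of the mouth is a black rubber grip block (top 2 mm below the rim) that slides down on its own when pushed slowly with about 3 N or more, and stays where it is pushed.
- lid: The lid that fits, loose, 0.12 kg, plug down on the counter: steel plate 130 (x) by 90 (y) mm, 4 mm thick; under it a plug 110 x 70 mm, 8 mm deep (3 mm play in the mouth); on top at the centre a black bar handle 50 mm long (along x), 14 wide, 22 high. Origin at the centre of the plug's underside, z up; plate top at z = 12 mm, handle top 34 mm. Both ends alike.
- lid_rim (a point): Centre of the underside of the lid's plate, 8 mm above the lid's origin; lies on the rim when seated. Laid in the mouth the lid rests on the corner grips with its plate about 6 mm above the rim; pressing the plate slowly, one end and then the other beyond the handle's ends, with about 7 to 13 N brings it down onto the rim.
- small_lid: A smaller lid of the same make, 88 x 64 mm, which does not fit; lies on the counter beside the other lid, either place; leave alone. 34 mm high.
- rail: Fixed upright steel rail on the counter, 340 mm long (along its y), 46 mm high. Origin at the middle of its front face at counter height; its x points into the face, away from the pans, so the pans stand on its -x side with their long sides along its x and one end against its face.
- gap (a point): Where the pan's centre belongs, at counter height: 65 mm in front of the rail's face, midway between the other two pans; axes as the rail. The gap is 116 mm wide.
- near_pan: Closed pan of the same size and the same kind of lid (86 mm high with handle), about 0.9 kg, standing in the row against the rail on the robot's side of the gap. Origin at the centre of its underside.
- far_pan: The same on the far side of the gap.
- ramekin: A white ramekin bowl, 80 mm across and 36 mm high, beyond the work; origin at its foot. Bystander.
- shaker: A cheese shaker, 44 mm across and 90 mm high, beyond the work; origin at its foot. Bystander.

How it is judged:
By the outcome, as a careful person would: the job done as asked, in the order asked, and still so for the second after the job is handed in, with the robot touching nothing.
It also fails if it takes over 72 s, if anything falls off the work surface, if the arm or the gripper's body presses on something with over 40 N, if the wrist force passes 120 N, or if a joint passes its speed limit or range.

### The arm

A 6-joint arm with a two-finger parallel gripper is mounted at the origin on a cart in front of the work surface, level with it; the furniture and walls round the work are solid. World frame = base frame: x ahead of the robot, y to its left, z up, the work surface at z = 0. Lengths are in m, angles in degrees, forces in N, time in s.
With the tool pointing down it reaches from about 0.4 to 0.825 m from the base axis. Payload 7 kg.
Tool frame: the origin (TCP) lies midway between the tips of the shut fingers; the grasp point (between the pads) lies 19 mm behind it; z points along the fingers, y is the line along which they close (so a half turn about z gives the same grasp; the last joint's range is limited). The gripper opens to 88 mm and grips with 3 to 60 N. Pads are 19 mm wide; open, the fingers measure 130 mm over their backs; the gripper's body (78 mm by 193 mm) begins 47 mm behind the grasp point.
Start: joints at [-55.8, 20.546, 0.682, 0, -70.136, -16.507], TCP at [0.205, -0.643, 0.227] pointing down, gripper open.
Joint ranges: [-176.03, 176.03], [-82.01, 121.73], [-58.28, 71.71], [-173.87, 95.51], [-174.79, -0.11], [-173.66, 173.66]. Speed limits (degrees/s): [136.94, 136.94, 172.46, 180, 180, 180].

### API

Orientations are given as [roll, pitch, yaw] about the fixed x, y, z axes, in that order (R = Rz(yaw) Ry(pitch) Rx(roll)).
In Python, from plant import ctrl gives the robot as it stands. The module is installed in compiled form; this text tells all that it offers.
- The arm moves only by the tool play_rows, never from a script. Its argument "commands" is a list that holds one entry, the list of rows, each a list of 7 numbers: the turn, a rotation vector about the tool's x, y, z in rad, then the shift along the tool's x, y, z in cm, then the finger opening in cm, from 0 to 8.76. In form: [[[ax, ay, az, x, y, z, grip], ...]]. A call has 1 to 8 rows; each row is the pose to reach, as a shift and turn from the pose commanded when the call began, along the tool's axes at that moment; what a row does not reach only later rows make up. A row lasts 1/12 s, in which the tool goes at most 41.7 mm and 7.16 degrees, less where a joint would pass 70% of its speed; a pose out of reach is approached as far as the arm can. A call with a gripper value outside its range is refused whole. The fingers move at their own pace and stop on an object; the grip force is fixed at half the most. Time passes only in rows, so rows that repeat a pose let the fingers close. It gives the time, the measured TCP pose, the force, the opening and the grip force at its end, in the units of the state.
- ctrl.get_obs(): the state, without advancing time (a new reading comes with each control period).
- ctrl.snapshot(name): name is "scene" or "side" or "wrist"; returns a dict with "color" (400x640x3 uint8, red, green, blue), "camera_matrix" (3x3 intrinsics, pixels), "origin" and "rotation" of the camera in the world; the wrist camera has in their place "hand_eye" (4x4, takes a point from camera to tool coordinates, whose origin is the TCP and whose axes are the flange's). Camera axes: x right, y down, z forward; pixel columns grow to the right and rows downward; lengths in m; the calibration is good to about 2 mm. A picture is of the moment at which its call begins: read the wrist's pose just before it. There is no depth.
- ctrl.close_job(): hands the job in; it is judged then, once.
Trained networks look in a picture, given as the dict that the camera call returned (one of the last four; its "shot" number tells which), for a name from the list of things; names that differ only in an ending like _2 or _b are one class to them, and where a whole thing is asked for, a point or a joint stands for the part that bears it (a point fixed in the world has none). Each returns a list of dicts, best first, with "conf" (0 to 1); they miss things now and then, are a little off and sometimes report something else, mostly with a low value. They report only what shows in the picture. A call takes as long as a camera call.
- ctrl.find_in(picture, name): "bbox" ([left, top, width, height] in pixels, round what is visible of it).
The state is a dict: "clock": time; "joint_pos": joint angles; "qvel": joint speeds; "tau": joint torques, N m; "tool_pos": TCP position; "orientation": TCP orientation; "force": force on the tool from outside, world axes, zero at the start; "moment": the same for the moment, N m; "opening": finger opening in m; "gripper_force": force on a finger pad.
Only numpy, scipy, OpenCV 4.12 (cv2) and the standard library are available. Lean on these libraries where they do the work, as an engineer would, in place of code of your own. Each camera call takes 0.05 s, during which the arm holds its last target. There are 200 camera calls.

## Working session

There is one attempt and no reset: what is moved stays moved. The work goes in short steps, Python scripts to look and compute and a tool call to move; the robot and the scene stay as the last step left them, time stands still between calls to the robot, and variables do not carry over. Pictures are saved under pics/ and viewed, at most 10 in all, crops included, and the job is handed in when it is done.

Besides the shell and the picture viewer there is one more tool, called after "Request:" as name([rows], argument=value, ...), one row to a line, values as JSON. play_rows: Moves the arm, as the interface text tells. Its arguments: {"type":"object","properties":{"commands":{"type":"array","items":{"type":"array","items":{"type":"array","items":{"type":"number"}}}}},"required":["commands"]}

```bash
mkdir -p pics; cat > h.py <<'E'
import numpy as np, cv2
from plant import ctrl
from scipy.spatial.transform import Rotation as R
def shot(n,save=None):
    o=ctrl.get_obs(); p=ctrl.snapshot(n)
    if 'hand_eye' in p:
        T=np.eye(4);T[:3,:3]=R.from_euler('xyz',o['orientation'],degrees=True).as_matrix();T[:3,3]=o['tool_pos']
        C=T@np.array(p['hand_eye']);p['origin']=C[:3,3];p['rotation']=C[:3,:3]
    if save: cv2.imwrite('pics/'+save,p['color'][:,:,::-1])
    return p
def ray(p,u,v,z):
    d=np.array(p['rotation'])@np.linalg.inv(p['camera_matrix'])@[u,v,1]
    o=np.array(p['origin']);return o+d*(z-o[2])/d[2]
def proj(p,X):
    c=np.array(p['camera_matrix'])@np.array(p['rotation']).T@(np.array(X)-p['origin']);return c[:2]/c[2]
E
python3 - <<'E'
from h import *
o=ctrl.get_obs();print(o)
for n in('scene','side'):
    p=shot(n,n+'0.png');print(n,p['origin'],p['rotation'],p['camera_matrix'])
    for k in('pan','lid','small_lid','rail','near_pan','far_pan','ramekin','shaker'):
        print(k,[( [int(b) for b in d['bbox']],round(d['conf'],2)) for d in ctrl.find_in(p,k)][:3])
E
```

```text
{'clock': 0.0, 'joint_pos': array([-5.58013762e+01,  2.05884859e+01,  6.33636988e-01, -1.90539040e-02,
       -7.01371547e+01, -1.65069751e+01]), 'qvel': array([ 0.00799964, -0.03716276, -0.00231319, -0.01471049, -0.01056939,
        0.01483143]), 'tau': array([-2.50326171e-03, -5.82717633e+01,  2.93052560e+01,  6.99668258e+00,
        6.67315442e-03, -2.11327315e-04]), 'tool_pos': array([ 0.20494329, -0.64261266,  0.22565831]), 'orientation': array([ 1.79906699e+02, -8.96966589e-03, -1.62314832e+02]), 'force': array([ 0.7840718 , -0.04883217, -0.4167443 ]), 'moment': array([-0.00801596, -0.02140675, -0.02262471]), 'gripper_force': 0.0, 'opening': 0.08793241375007739}
scene [-0.01877368  0.53247003  0.52258161] [-121.96837538    0.48251263 -120.48440844] [[398.12509833   0.         321.56593881]
 [  0.         398.12509833 198.71584965]
 [  0.           0.           1.        ]]
pan [([293, 208, 81, 68], 0.66)]
lid [([198, 269, 90, 66], 0.87)]
small_lid [([196, 240, 53, 35], 0.85)]
rail [([401, 185, 81, 72], 0.84)]
near_pan [([393, 203, 79, 67], 0.85)]
far_pan [([340, 166, 66, 52], 0.86)]
ramekin [([259, 173, 35, 26], 0.94)]
shaker [([230, 182, 21, 39], 0.88), ([258, 174, 37, 24], 0.41), ([197, 241, 50, 33], 0.33)]
side [0.20358713 0.78617885 0.50938029] [-120.56009601    1.24701404 -147.52939195] [[372.00754309   0.         314.85232866]
 [  0.         372.00754309 198.00502272]
 [  0.           0.           1.        ]]
pan [([312, 202, 64, 63], 0.8)]
lid [([272, 275, 71, 67], 0.83)]
small_lid [([229, 261, 54, 40], 0.87)]
rail [([363, 173, 87, 41], 0.94)]
near_pan [([387, 183, 58, 52], 0.63)]
far_pan [([312, 166, 53, 42], 0.89), ([311, 203, 64, 62], 0.37)]
ramekin [([239, 192, 29, 23], 0.72)]
shaker [([231, 204, 14, 37], 0.89)]
```

View pics/scene0.png

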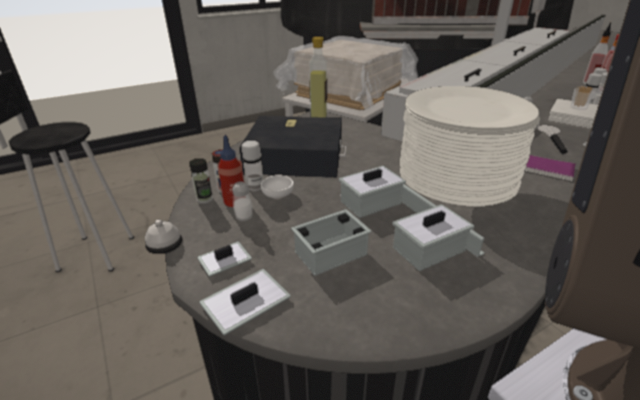

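View pics/side0.png

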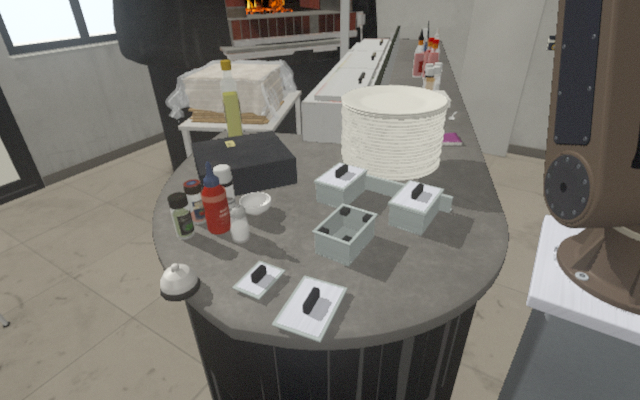

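The two views show the lid in front (scene ~245,300), the small lid next to it, the open pan at ~(332,235), and the row of two pans with the rail behind. I'll fit coarse poses from the corners.

```bash
cat >> h.py <<'E'
_s=shot
def shot(n,save=None):
    p=_s(n,save)
    if np.ndim(p['rotation'])==1: p['rotation']=R.from_euler('xyz',p['rotation'],degrees=True).as_matrix()
    return p
E
python3 - <<'E'
from h import *
S=shot('scene');D=shot('side')
Q={'lid':(.012,[(201,302),(262,272),(289,294),(217,329)],[(274,324),(308,277),(347,291),(320,337)]),
'pan':(.06,[(292,234),(346,212),(370,233),(308,253)],[(315,234),(345,205),(377,215),(350,242)]),
'near':(.064,[(393,231),(451,206),(473,225),(414,245)],[(389,208),(414,183),(442,190),(422,215)]),
'far':(.064,[(340,181),(381,168),(404,184),(365,198)],[(316,182),(338,164),(366,172),(345,190)]),
'small':(.012,[(197,259),(236,243),(252,257),(213,275)],[(234,288),(256,262),(285,270),(262,300)])}
for k,(z,a,b) in Q.items():
  for p,q in((S,a),(D,b)):
    P=np.array([ray(p,u,v,z)[:2] for u,v in q]);r=cv2.minAreaRect(P.astype(np.float32)*1000)
    print(k,P.mean(0).round(3),np.round(r[1],0),round(r[2],1),P.round(3).tolist())
for k,b,c in(('ram',(276,198),(254,214)),('shaker',(243,219),(239,241)),):
  print(k,ray(S,*b,0)[:2],ray(D,*c,0)[:2])
w=shot('wrist','w0.png');print(w['hand_eye'],w['camera_matrix'])
E
```

```text
lid [0.478 0.402] [ 78. 133.] 4.5 [[0.507, 0.468], [0.523, 0.348], [0.446, 0.33], [0.437, 0.463]]
lid [0.468 0.398] [ 82. 125.] 6.4 [[0.501, 0.466], [0.515, 0.342], [0.433, 0.336], [0.422, 0.448]]
pan [0.508 0.209] [131.  84.] 89.7 [[0.541, 0.273], [0.551, 0.143], [0.466, 0.143], [0.475, 0.274]]
pan [0.505 0.203] [ 80. 130.] 0.5 [[0.543, 0.271], [0.544, 0.141], [0.464, 0.142], [0.469, 0.258]]
near [0.416 0.027] [ 71. 160.] 2.1 [[0.444, 0.105], [0.45, -0.055], [0.379, -0.041], [0.391, 0.1]]
near [0.411 0.036] [143.  72.] 87.7 [[0.45, 0.108], [0.443, -0.033], [0.373, -0.032], [0.378, 0.099]]
far [0.617 0.025] [ 92. 122.] 1.1 [[0.662, 0.086], [0.664, -0.036], [0.573, -0.032], [0.57, 0.081]]
far [0.616 0.027] [ 89. 120.] 0.4 [[0.657, 0.086], [0.661, -0.034], [0.572, -0.028], [0.574, 0.085]]
small [0.597 0.395] [62. 88.] 7.4 [[0.623, 0.443], [0.631, 0.359], [0.573, 0.348], [0.562, 0.43]]
small [0.592 0.395] [66. 87.] 8.0 [[0.618, 0.438], [0.631, 0.36], [0.565, 0.348], [0.553, 0.435]]
ram [0.76687645 0.20679699] [0.76634158 0.20902282]
shaker [0.72290099 0.31055628] [0.72183951 0.31312048]
[[ 3.39311268e-04 -9.52521623e-01 -3.04470760e-01  8.33072273e-02]
 [ 9.99999942e-01  3.35815867e-04  6.38464376e-05  7.82865539e-05]
 [ 4.14309998e-05 -3.04470764e-01  9.52521681e-01 -1.57952962e-01]
 [ 0.00000000e+00  0.00000000e+00  0.00000000e+00  1.00000000e+00]] [[306.42131181   0.         317.12393744]
 [  0.         306.42131181 198.92984276]
 [  0.           0.           1.        ]]
```

```bash
cat >> h.py <<'E'
def rel(pos,yaw,o=None):
    o=o or ctrl.get_obs();A=R.from_euler('xyz',o['orientation'],degrees=True)
    B=R.from_euler('xyz',[180,0,yaw],degrees=True)
    t=A.inv().apply(np.array(pos)-o['tool_pos'])*100;w=(A.inv()*B).as_rotvec()
    return w.round(4).tolist(),t.round(2).tolist()
E
python3 - <<'E'
from h import *
S=shot('scene');D=shot('side')
for q,p in(((402,185),S),((522,185),S),((462,199),S),((342,160),D),((441,160),D),((392,174),D)):print(ray(p,*q,0)[:2].round(3))
# plate stack top: triangulate centres (470,108) scene, (395,100) side
for z in(.1,.15,.2):print(z,ray(S,470,108,z)[:2].round(3),ray(D,395,100,z)[:2].round(3))
o=ctrl.get_obs()
print(rel((0.36,-0.30,0.33),-126,o));print(rel((0.50,0.29,0.33),-90,o))
E
```

```text
[ 0.654 -0.103]
[ 0.493 -0.369]
[ 0.524 -0.184]
[ 0.73  -0.185]
[ 0.456 -0.342]
[ 0.553 -0.172]
0.1 [ 0.788 -0.477] [ 0.715 -0.575]
0.15 [ 0.692 -0.357] [ 0.653 -0.409]
0.2 [ 0.597 -0.238] [ 0.59  -0.243]
([-0.0, 0.0, -0.6337], [-25.18, 27.98, -10.34])
([-0.0, 0.0, -1.262], [-56.45, 79.93, -10.34])
```

Request:
play_rows([
  [[0, 0, 0, 0, 0, -8, 8.7], [0, 0, -0.12, -2, 2, -13, 8.7], [0, 0, -0.24, -5, 6, -13, 8.7], [0, 0, -0.36, -8, 9, -13, 8.7], [0, 0, -0.48, -11, 12, -13, 8.7], [0, 0, -0.6, -14, 15, -13, 8.7], [0, 0, -0.63, -17, 19, -13, 8.7], [0, 0, -0.63, -20, 22, -13, 8.7]],
])

```text
clock: 1.82
tool_pos: [0.3099, -0.4123, 0.3564]
orientation: [-179.9, 0.0, -126.1]
force: [1.9, -0.3, 0.5]
opening: 0.0866
gripper_force: 0.0
```

```bash
python3 - <<'E'
from h import *
o=ctrl.get_obs();print(o['clock'],o['tool_pos'],o['orientation'],o['joint_pos'])
print(rel((0.43,0.0,0.36),-108,o));print(rel((0.49,0.29,0.34),-90,o))
E
```

```text
1.8167 [ 0.30992296 -0.41228875  0.35641139] [-1.79937100e+02  3.22178832e-03 -1.26094348e+02] [-3.12352619e+01  1.85234391e+00 -6.28744957e+00  2.13965162e-03
 -8.17972597e+01 -4.85939228e+00]
([-0.0011, -0.0001, -0.3158], [-40.39, 14.59, -0.37])
([-0.0011, -0.0003, -0.63], [-67.36, 26.82, 1.62])
```

Request:
play_rows([
  [[0, 0, -0.04, -4, 1.5, 0, 8.7], [0, 0, -0.08, -8, 3, 0, 8.7], [0, 0, -0.12, -12, 4.4, 0, 8.7], [0, 0, -0.16, -16, 5.9, 0, 8.7], [0, 0, -0.2, -19.7, 7.3, 0, 8.7], [0, 0, -0.24, -23.4, 8.7, 0, 8.7], [0, 0, -0.28, -27, 10, 0, 8.7], [0, 0, -0.32, -30, 11, 0, 8.7]],
])

```text
clock: 2.48
tool_pos: [0.3981, -0.1046, 0.3565]
orientation: [-179.9, 0.1, -107.7]
force: [1.5, -0.4, -0.5]
opening: 0.0869
gripper_force: 0.0
```

Request:
play_rows([
  [[0, 0, -0.05, -4, 0.3, 0, 8.7], [0, 0, -0.1, -8, 0.6, 0, 8.7], [0, 0, -0.15, -12, 1, 0.2, 8.7], [0, 0, -0.2, -16, 1.3, 0.4, 8.7], [0, 0, -0.25, -20, 1.6, 0.8, 8.7], [0, 0, -0.3, -24, 1.9, 1.2, 8.7], [0, 0, -0.31, -28, 2.2, 1.6, 8.7], [0, 0, -0.31, -32, 2.5, 1.6, 8.7]],
])

```text
clock: 3.15
tool_pos: [0.4722, 0.2073, 0.3395]
orientation: [180.0, 0.0, -90.0]
force: [1.2, -0.0, 0.8]
opening: 0.0871
gripper_force: 0.0
```

```bash
python3 - <<'E'
from h import *
o=ctrl.get_obs();print(o['clock'],o['tool_pos'],o['orientation'],o['joint_pos'])
p=shot('wrist','w1.png')
for q in((.515,.03,.064),(.506,.206,.06),(.473,.4,.012),(.412,.031,.064),(.617,.027,.064),(.595,.395,.012)):print(proj(p,q).round(0))
E
```

```text
3.15 [0.4722344  0.20726313 0.33949315] [ 1.79986225e+02  9.16349086e-03 -9.00317142e+01] [ 4.55172352e+01  2.15062703e+00 -8.08594567e+00 -1.65130129e-02
 -7.97665329e+01 -4.55460142e+01]
[283.  22.]
[293. 161.]
[317. 263.]
[365.  23.]
[201.  19.]
[248. 261.]
```

View pics/w1.png

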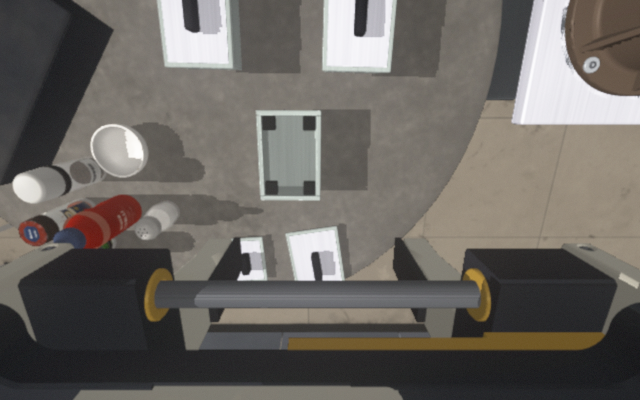

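Wrist view confirms the layout; the pan's rim is at (256–321, 111–200) and the lid is half-hidden by the gripper. I'll move above the lid.

Request:
play_rows([
  [[0, 0, 0, -3.5, 0, 1.5, 8.7], [0, 0, 0, -7, 0, 3, 8.7], [0, 0, 0, -10.5, 0, 5, 8.7], [0, 0, 0, -14, 0, 7, 8.7], [0, 0, 0, -16.5, 0, 8.5, 8.7], [0, 0, 0, -17.3, 0, 9, 8.7], [0, 0, 0, -17.3, 0, 9, 8.7]],
])

```text
clock: 3.78
tool_pos: [0.4722, 0.3794, 0.2474]
orientation: [179.9, -0.2, -90.0]
force: [-0.2, -0.9, 0.2]
opening: 0.0871
gripper_force: 0.0
```

```bash
python3 - <<'E'
from h import *
o=ctrl.get_obs();print(o['clock'],o['tool_pos'],o['orientation'])
p=shot('wrist','w2.png')
for q in((.473,.4,.012),(.595,.395,.012)):print(proj(p,q).round(0))
E
```

```text
3.7833 [0.4721907  0.37942866 0.24740206] [ 1.79863458e+02 -1.76454975e-01 -9.00149177e+01]
[316. 184.]
[223. 180.]
```

View pics/w2.png

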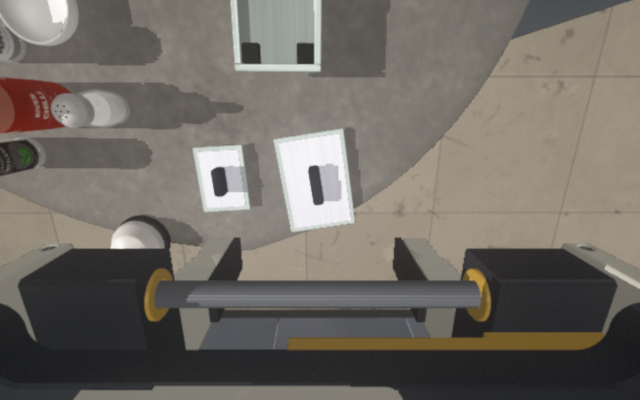

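Lid plate corners at (275,140),(342,129),(354,221),(292,231); the small lid at (193,148)–(248,208). Fit poses jointly.

```bash
cat > fit.py <<'E'
from h import *
from scipy.optimize import least_squares
def rect(L,W,z,views,x0):
    """views: list of (p,[(u,v)|None x4]); corner order: +y-side far(+x), -y far, -y near, +y near"""
    c=np.array([[W/2,L/2],[W/2,-L/2],[-W/2,-L/2],[-W/2,L/2]])
    def f(x):
        M=np.array([[np.cos(x[2]),-np.sin(x[2])],[np.sin(x[2]),np.cos(x[2])]])
        r=[]
        for p,q in views:
            for k,uv in zip(c,q):
                if uv is not None:
                    r+=list((proj(p,[*(x[:2]+M@k),z])-uv)*(np.linalg.norm(np.array(p['origin'])-[*x[:2],z])/p['camera_matrix'][0][0])*1000)
        return r
    s=least_squares(f,x0,loss='soft_l1',f_scale=2.);return s.x, np.abs(f(s.x)).max()
E
python3 - <<'E'
from fit import *
W2=shot('wrist');S=shot('scene');D=shot('side')
# W1: reconstruct from recorded pose
W1=dict(W2);T=np.eye(4);T[:3,:3]=R.from_euler('xyz',[179.986,.009,-90.03],degrees=True).as_matrix();T[:3,3]=[.47223,.20726,.33949]
C=T@np.array(W2['hand_eye']);W1['origin']=C[:3,3];W1['rotation']=C[:3,:3]
n=None
J={'lid':(.13,.09,.012,[(S,[(201,302),(262,272),(289,294),(217,329)]),(D,[(274,324),(308,277),(347,291),(320,337)]),(W2,[(292,231),(275,140),(342,129),(354,221)])],(.473,.4,.09)),
'lid_w':(.13,.09,.012,[(W2,[(292,231),(275,140),(342,129),(354,221)])],(.473,.4,.09)),
'small':(.088,.064,.012,[(W2,[(204,211),(193,148),(242,145),(248,208)])],(.595,.395,.09)),
'pan':(.13,.09,.06,[(S,[(292,234),(346,212),(370,233),(308,253)]),(D,[(315,234),(345,205),(377,215),(350,242)]),(W1,[(263,200),(256,111),(320,111),(321,198)])],(.506,.206,0.)),
'pan_w':(.13,.09,.06,[(W1,[(263,200),(256,111),(320,111),(321,198)]),(W2,[(234,71),n,n,(321,71)])],(.506,.206,0.)),
'near':(.13,.09,.064,[(S,[(393,231),n,(473,225),(414,245)]),(D,[(389,208),(414,183),(442,190),(422,215)]),(W1,[(323,70),n,n,(391,71)])],(.412,.031,0)),
'far':(.13,.09,.064,[(S,[(340,181),(381,168),(404,184),(365,198)]),(D,[(316,182),(338,164),(366,172),(345,190)]),(W1,[(165,67),n,n,(232,69)])],(.617,.027,0))}
for k,a in J.items():
    x,e=rect(*a);print(k,x[:2].round(4),np.degrees(x[2]).round(1),e.round(1))
hs=[(311,167),(319,166),(323,202),(313,205)]
print(ray(W2,315,166,.034),ray(W2,318,203,.034))
E
```

```text
lid [0.4728 0.3987] 8.6 13.8
lid_w [0.4737 0.3986] 9.0 2.9
small [0.598  0.3936] 2.7 2.6
pan [0.5097 0.2027] 0.4 12.6
pan_w [0.512  0.2007] 0.1 3.7
near [0.4179 0.026 ] -2.0 18.1
far [0.6211 0.0203] 1.0 9.5
[0.47461707 0.37153607 0.034     ] [0.47089374 0.41967276 0.034     ]
```

Request:
play_rows([
  [[0, 0, -0.07, -1, 0, 3, 5], [0, 0, -0.148, -1.9, -0.1, 7, 5], [0, 0, -0.148, -1.9, -0.1, 11, 5], [0, 0, -0.148, -1.9, -0.1, 15, 5], [0, 0, -0.148, -1.9, -0.1, 18.5, 5], [0, 0, -0.148, -1.9, -0.1, 21, 5], [0, 0, -0.148, -1.9, -0.1, 22.5, 5], [0, 0, -0.148, -1.9, -0.1, 23, 5]],
])

```text
clock: 4.65
tool_pos: [0.4737, 0.3953, 0.0182]
orientation: [179.9, -0.1, -81.7]
force: [0.3, -0.5, -0.4]
opening: 0.0504
gripper_force: 0.0
```

Request:
play_rows([
  [[0, 0, 0, 0, 0, 0, 2.5], [0, 0, 0, 0, 0, 0, 1], [0, 0, 0, 0, 0, 0, 0.5], [0, 0, 0, 0, 0, 0, 0.5], [0, 0, 0, 0, 0, 0, 0.5]],
])

```text
clock: 5.07
tool_pos: [0.4745, 0.3979, 0.0213]
orientation: [-179.9, 0.1, -81.6]
force: [-0.3, 0.1, 0.2]
opening: 0.0225
gripper_force: 0.0
```

Request:
play_rows([
  [[0, 0, 0, 0, 0, 0.2, 0.5], [0, 0, 0, 0, 0, 0.2, 0.5], [0, 0, 0, 0, 0, 0.2, 0.5], [0, 0, 0, 0, 0, 0.2, 0.5]],
])

```text
clock: 5.4
tool_pos: [0.4743, 0.3977, 0.0186]
orientation: [-179.9, 0.0, -81.6]
force: [-2.1, -0.3, 6.9]
opening: 0.0136
gripper_force: 30.0
```

```bash
python3 - <<'E'
from h import *
for i in range(2):
    o=ctrl.get_obs();print(o['clock'],o['tool_pos'],o['orientation'],o['force'],o['moment'],o['opening'],o['gripper_force']); ctrl.snapshot('side')
E
```

```text
5.4 [0.47431212 0.39773428 0.01862475] [-1.79947341e+02  4.05679620e-02 -8.16085540e+01] [-2.13980213 -0.33997437  6.86289433] [-0.01434656  0.58846979  0.07061644] 0.01361015306726025 29.99660164117813
5.45 [0.47428243 0.39778314 0.01862591] [-1.79947944e+02  4.26561357e-02 -8.16053111e+01] [-1.8045188   0.03140133  5.43860858] [0.03028412 0.57944659 0.06823389] 0.013723177019216562 29.99703347682953
```

Request:
play_rows([
  [[0, 0, 0, 0, 0, -1, 0.5], [0, 0, 0, 0, 0, -4, 0.5], [0, 0, 0, 0, 0, -8, 0.5], [0, 0, 0.05, 2, 0.3, -12, 0.5], [0, 0, 0.1, 4, 0.6, -15.5, 0.5], [0, 0, 0.147, 6, 0.9, -18.5, 0.5], [0, 0, 0.147, 6.6, 1, -20, 0.5], [0, 0, 0.147, 6.6, 1, -20, 0.5]],
])

```text
clock: 6.17
tool_pos: [0.475, 0.3301, 0.2233]
orientation: [-179.7, 0.3, -90.1]
force: [0.0, 0.5, -1.7]
opening: 0.0137
gripper_force: 30.0
```

Request:
play_rows([
  [[0, 0, 0, 0, 0, 0, 0.5], [0, 0, 0, 0, 0, 0, 0.5], [0, 0, 0, 0, 0, 0, 0.5]],
])

```text
clock: 6.42
tool_pos: [0.4731, 0.3303, 0.2163]
orientation: [179.9, -0.1, -90.0]
force: [0.3, 0.7, -0.9]
opening: 0.0141
gripper_force: 30.0
```

```bash
python3 - <<'E'
from h import *
import pickle
o=ctrl.get_obs();print(o)
p=shot('wrist','w3.png');pickle.dump(p,open('w3.pkl','wb'))
E
```

```text
{'clock': 6.4167, 'joint_pos': array([ 5.43223025e+01,  1.18764309e+01, -1.27391746e+01, -2.84348353e-02,
       -6.55408088e+01, -5.43523894e+01]), 'qvel': array([ 2.06492988e-01,  5.19063398e-01,  1.21920465e-01,  2.75518594e-01,
       -4.98221698e-02, -3.79946542e-05]), 'tau': array([-1.83287691e-01, -4.70846915e+01,  2.90868098e+01,  7.02243581e+00,
       -5.47779026e-02,  1.29978544e-04]), 'tool_pos': array([0.47305811, 0.33030289, 0.21629332]), 'orientation': array([ 1.79887833e+02, -1.12041207e-01, -9.00417858e+01]), 'force': array([ 0.32087668,  0.72041216, -0.92854088]), 'moment': array([0.02814192, 0.0849513 , 0.017188  ]), 'gripper_force': 29.994291365146637, 'opening': 0.014092144006144742}
```

View pics/w3.png

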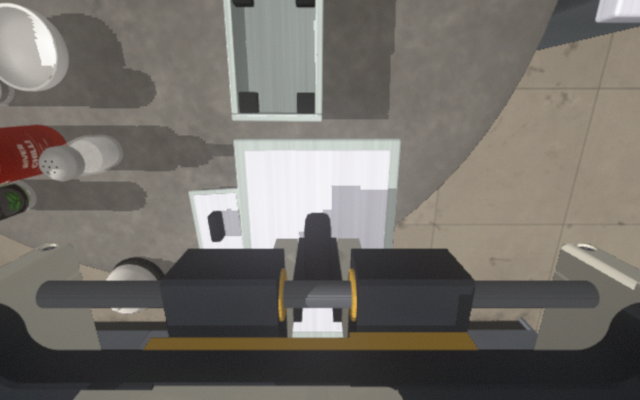

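Lid is gripped squarely: its leading edge runs (235,140)–(399,140). The pan's near rim end is (232,120)–(322,121).

```bash
python3 - <<'E'
from h import *
import pickle
p=pickle.load(open('w3.pkl','rb'))
g=cv2.cvtColor(p['color'],cv2.COLOR_RGB2GRAY).astype(int)
# edge scans
for v in(20,50,80,105):print(v,'L',g[v,220:242].tolist(),'R',g[v,310:330].tolist())
print('pan end',g[108:130,275].tolist(),g[108:130,250].tolist()); print('lid top',g[132:156,275].tolist()); print('lid l/r v=150',g[150,225:245].tolist(),g[150,390:408].tolist())
z=.2163-.0066
for q in((235,140),(399,140),(317,140)):
    X=ray(p,*q,z);print('lid',X, 'tool x', -(X[1]-.3303),'tool y',-(X[0]-.4731))
for q in((232,120),(322,121),(225.5,5),(322,5)):print('pan',ray(p,*q,.06).round(4))
E
```

```text
20 L [120, 121, 122, 124, 158, 194, 195, 197, 198, 207, 201, 166, 121, 105, 104, 107, 105, 102, 104, 105, 106, 108] R [155, 156, 160, 171, 194, 207, 216, 210, 199, 203, 203, 193, 162, 114, 90, 88, 89, 90, 89, 89]
50 L [122, 123, 123, 124, 125, 127, 146, 178, 193, 195, 199, 205, 200, 167, 122, 107, 106, 108, 106, 108, 106, 109] R [157, 157, 156, 160, 185, 217, 218, 206, 201, 204, 206, 190, 145, 101, 91, 92, 90, 92, 92, 90]
80 L [124, 122, 127, 126, 127, 127, 126, 127, 140, 173, 198, 200, 202, 204, 200, 166, 124, 108, 107, 109, 110, 110] R [155, 153, 153, 153, 155, 185, 212, 203, 205, 207, 202, 183, 135, 101, 97, 97, 97, 97, 97, 96]
105 L [132, 132, 131, 131, 133, 129, 129, 129, 128, 131, 150, 186, 203, 203, 206, 204, 188, 151, 103, 73, 59, 57] R [60, 60, 59, 60, 95, 160, 200, 199, 206, 205, 198, 170, 120, 97, 94, 93, 93, 96, 95, 94]
pan end [147, 148, 149, 142, 128, 127, 179, 214, 214, 210, 208, 205, 183, 148, 129, 127, 126, 126, 126, 128, 128, 129] [59, 61, 59, 62, 71, 119, 184, 219, 219, 208, 205, 199, 172, 138, 127, 124, 126, 125, 125, 126, 126, 127]
lid top [132, 133, 132, 131, 130, 130, 139, 162, 182, 196, 206, 207, 206, 206, 207, 205, 207, 209, 223, 237, 240, 239, 240, 240]
lid l/r v=150 [94, 93, 93, 94, 97, 95, 95, 97, 108, 159, 201, 203, 203, 205, 207, 209, 209, 205, 206, 210] [206, 202, 201, 203, 206, 203, 202, 200, 196, 175, 148, 125, 125, 125, 124, 127, 124, 124]
lid [0.51613058 0.26712464 0.2097    ] tool x 0.063175360596119 tool y -0.043030579260015134
lid [0.42896887 0.26717189 0.2097    ] tool x 0.06312811307380695 tool y 0.044131129941803626
lid [0.47256431 0.26714826 0.2097    ] tool x 0.06315174474205393 tool y 0.0005356884265829143
pan [0.557 0.265 0.06 ]
pan [0.4675 0.266  0.06  ]
pan [0.5544 0.1651 0.06  ]
pan [0.4679 0.1651 0.06  ]
```

Request:
play_rows([
  [[0, 0, 0, 3, -1, 1, 0.5], [0, 0, 0, 6, -2, 3, 0.5], [0, 0, 0, 9, -3, 5, 0.5], [0, 0, 0, 12, -3.8, 7, 0.5], [0, 0, 0, 12.95, -3.9, 9, 0.5], [0, 0, 0, 12.95, -3.9, 11, 0.5], [0, 0, 0, 12.95, -3.9, 11, 0.5], [0, 0, 0, 12.95, -3.9, 11, 0.5]],
])

```text
clock: 7.13
tool_pos: [0.512, 0.2005, 0.1065]
orientation: [179.8, -0.2, -90.0]
force: [-0.6, 0.7, -0.8]
opening: 0.0136
gripper_force: 30.0
```

```bash
python3 - <<'E'
from h import *
import pickle
o=ctrl.get_obs();print(o['clock'],o['tool_pos'],o['orientation'],o['force'])
print(rel((.5123,.2008,.08),-90,o))
S=shot('scene');D=shot('side')
a=cv2.resize(S['color'][160:300,270:430],(640,560),interpolation=3);
b=cv2.resize(D['color'][140:280,290:330+60],(400,560),interpolation=3)
cv2.imwrite('pics/c1.png',np.hstack([a[:,:400],b])[:,:,::-1])
E
```

```text
7.1333 [0.51195847 0.20046225 0.10648528] [ 1.79833631e+02 -1.59833665e-01 -9.00474887e+01] [-0.62943945  0.69002271 -0.81864846]
([0.0029, -0.0028, -0.0008], [-0.04, -0.04, 2.65])
```

View pics/c1.png

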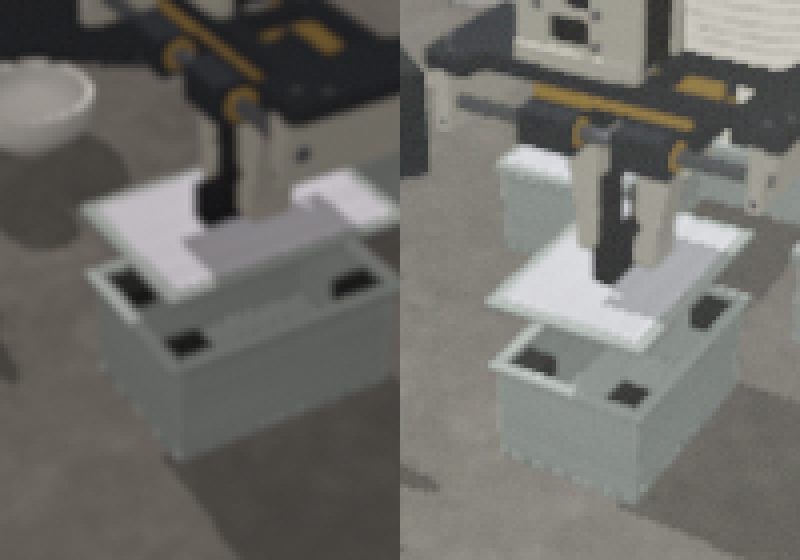

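The lid hangs centred above the mouth in both views. Lowering slowly.

Request:
play_rows([
  [[0, 0, 0, 0, 0, 0.7, 0.5], [0, 0, 0, 0, 0, 1.3, 0.5], [0, 0, 0, 0, 0, 1.8, 0.5], [0, 0, 0, 0, 0, 2.1, 0.5], [0, 0, 0, 0, 0, 2.4, 0.5], [0, 0, 0, 0, 0, 2.5, 0.5], [0, 0, 0, 0, 0, 2.6, 0.5], [0, 0, 0, 0, 0, 2.6, 0.5]],
])

```text
clock: 7.9
tool_pos: [0.5126, 0.2009, 0.0818]
orientation: [180.0, -0.0, -90.1]
force: [-0.8, 0.5, -1.0]
opening: 0.0135
gripper_force: 30.0
```

Request:
play_rows([
  [[0, 0, 0, 0, 0, 0.1, 0.5], [0, 0, 0, 0, 0, 0.1, 0.5], [0, 0, 0, 0, 0, 0.2, 0.5], [0, 0, 0, 0, 0, 0.2, 0.5]],
])

```text
clock: 8.23
tool_pos: [0.5126, 0.201, 0.0799]
orientation: [-180.0, 0.0, -90.1]
force: [-0.0, -1.5, -1.0]
opening: 0.0138
gripper_force: 30.0
```

Request:
play_rows([
  [[0, 0, 0, 0, 0, 0.05, 0.5], [0, 0, 0, 0, 0, 0.1, 0.5], [0, 0, 0, 0, 0, 0.15, 0.5], [0, 0, 0, 0, 0, 0.2, 0.5], [0, 0, 0, 0, 0, 0.2, 0.5]],
])

```text
clock: 8.65
tool_pos: [0.5125, 0.2009, 0.0778]
orientation: [180.0, -0.0, -90.1]
force: [0.1, -0.5, -0.4]
opening: 0.0136
gripper_force: 30.0
```

Request:
play_rows([
  [[0, 0, 0, 0, 0, 0.05, 0.5], [0, 0, 0, 0, 0, 0.1, 0.5], [0, 0, 0, 0, 0, 0.1, 0.5], [0, 0, 0, 0, 0, 0.1, 0.5]],
])

```text
clock: 8.98
tool_pos: [0.5126, 0.2009, 0.0769]
orientation: [180.0, -0.0, -90.1]
force: [0.6, -0.4, -1.9]
opening: 0.0139
gripper_force: 30.0
```

Request:
play_rows([
  [[0, 0, 0, 0, 0, 0.05, 0.5], [0, 0, 0, 0, 0, 0.1, 0.5], [0, 0, 0, 0, 0, 0.15, 0.5], [0, 0, 0, 0, 0, 0.15, 0.5], [0, 0, 0, 0, 0, 0.15, 0.5]],
])

```text
clock: 9.4
tool_pos: [0.5127, 0.201, 0.0763]
orientation: [-180.0, 0.0, -90.0]
force: [-2.5, -0.4, 7.5]
opening: 0.0137
gripper_force: 30.0
```

Request:
play_rows([
  [[0, 0, 0, 0, 0, 0.05, 0.5], [0, 0, 0, 0, 0, 0.1, 0.5], [0, 0, 0, 0, 0, 0.1, 0.5], [0, 0, 0, 0, 0, 0.1, 0.5]],
])

```text
clock: 9.73
tool_pos: [0.5127, 0.201, 0.0755]
orientation: [-180.0, 0.0, -90.0]
force: [-4.5, -1.0, 11.2]
opening: 0.0136
gripper_force: 30.0
```

Contact at exactly the predicted height. Release and raise, then close the fingers for pressing.

Request:
play_rows([
  [[0, 0, 0, 0, 0, -0.15, 0.5], [0, 0, 0, 0, 0, -0.15, 3.5], [0, 0, 0, 0, 0, -0.15, 3.5], [0, 0, 0, 0, 0, -0.15, 3.5], [0, 0, 0, 0, 0, -0.3, 3.5], [0, 0, 0, 0, 0, -1.5, 3.5], [0, 0, 0, 0, 0, -3.5, 3.5], [0, 0, 0, 0, 0, -5, 3.5]],
])

```text
clock: 10.4
tool_pos: [0.5127, 0.2009, 0.1252]
orientation: [180.0, -0.0, -90.0]
force: [0.4, -0.6, 0.7]
opening: 0.0347
gripper_force: 0.0
```

Request:
play_rows([
  [[0, 0, 0, -2, 0, 0, 0], [0, 0, 0, -4.6, 0, 0, 0], [0, 0, 0, -4.6, 0, 0, 0], [0, 0, 0, -4.6, 0, 0, 0], [0, 0, 0, -4.6, 0, 0, 0], [0, 0, 0, -4.6, 0, 0, 0]],
])

```text
clock: 10.9
tool_pos: [0.5124, 0.2463, 0.1241]
orientation: [180.0, -0.0, -90.1]
force: [-0.5, 0.0, -0.7]
opening: 0.0022
gripper_force: 0.0
```

```bash
python3 - <<'E'
from h import *
o=ctrl.get_obs();print(o['clock'],o['tool_pos'],o['orientation'],o['force'],o['opening'])
S=shot('scene');D=shot('side')
a=cv2.resize(S['color'][160:300,270:370],(400,560),interpolation=3);
b=cv2.resize(D['color'][140:280,290:390],(400,560),interpolation=3)
cv2.imwrite('pics/c2.png',np.hstack([a,b])[:,:,::-1])
E
```

```text
10.9 [0.51236948 0.24633279 0.12413155] [ 1.79963684e+02 -2.97072317e-02 -9.00711129e+01] [-0.46826713  0.02901603 -0.70407604] 0.0021973216299846286
```

View pics/c2.png

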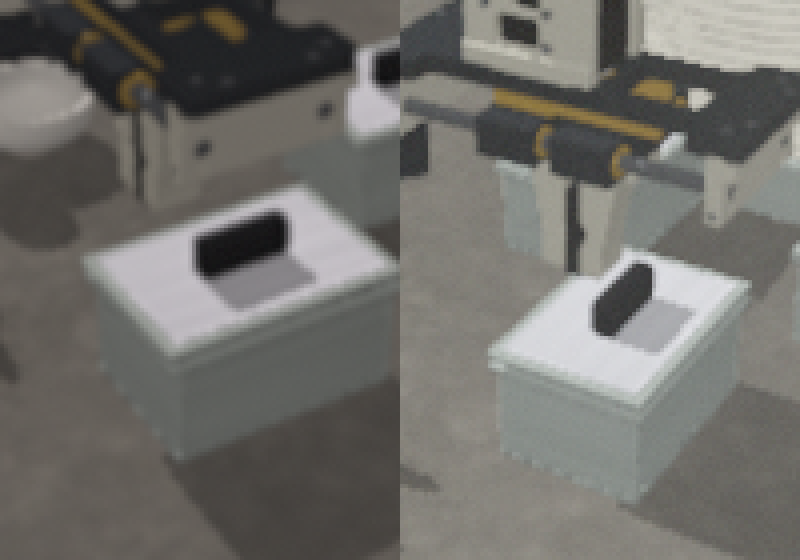

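The lid lies evenly in the mouth. Now press the +y end slowly.

Request:
play_rows([
  [[0, 0, 0, 0, 0, 1, 0], [0, 0, 0, 0, 0, 2, 0], [0, 0, 0, 0, 0, 3, 0], [0, 0, 0, 0, 0, 4, 0], [0, 0, 0, 0, 0, 4.6, 0], [0, 0, 0, 0, 0, 4.9, 0], [0, 0, 0, 0, 0, 5.1, 0], [0, 0, 0, 0, 0, 5.2, 0]],
])

```text
clock: 11.67
tool_pos: [0.5127, 0.247, 0.0721]
orientation: [180.0, -0.0, -90.0]
force: [1.4, -0.5, 0.1]
opening: 0.0004
gripper_force: 0.0
```

Request:
play_rows([
  [[0, 0, 0, 0, 0, 0.05, 0], [0, 0, 0, 0, 0, 0.1, 0], [0, 0, 0, 0, 0, 0.15, 0], [0, 0, 0, 0, 0, 0.2, 0], [0, 0, 0, 0, 0, 0.2, 0]],
])

```text
clock: 12.08
tool_pos: [0.5127, 0.247, 0.0706]
orientation: [-180.0, 0.0, -90.1]
force: [0.1, -1.1, -0.6]
opening: 0.0003
gripper_force: 0.0
```

Request:
play_rows([
  [[0, 0, 0, 0, 0, 0.05, 0], [0, 0, 0, 0, 0, 0.1, 0], [0, 0, 0, 0, 0, 0.15, 0], [0, 0, 0, 0, 0, 0.2, 0], [0, 0, 0, 0, 0, 0.2, 0]],
])

```text
clock: 12.5
tool_pos: [0.5127, 0.2471, 0.0688]
orientation: [-180.0, 0.0, -90.0]
force: [-1.0, 0.5, 4.9]
opening: 0.0004
gripper_force: 2.1
```

Request:
play_rows([
  [[0, 0, 0, 0, 0, 0.05, 0], [0, 0, 0, 0, 0, 0.1, 0], [0, 0, 0, 0, 0, 0.15, 0], [0, 0, 0, 0, 0, 0.2, 0], [0, 0, 0, 0, 0, 0.25, 0], [0, 0, 0, 0, 0, 0.25, 0]],
])

```text
clock: 13.0
tool_pos: [0.5128, 0.2474, 0.0665]
orientation: [-180.0, 0.0, -90.0]
force: [-2.9, 1.4, 5.1]
opening: 0.0003
gripper_force: 3.0
```

Request:
play_rows([
  [[0, 0, 0, 0, 0, 0.04, 0], [0, 0, 0, 0, 0, 0.08, 0], [0, 0, 0, 0, 0, 0.12, 0], [0, 0, 0, 0, 0, 0.16, 0], [0, 0, 0, 0, 0, 0.2, 0], [0, 0, 0, 0, 0, 0.2, 0]],
])

```text
clock: 13.5
tool_pos: [0.5128, 0.2475, 0.0653]
orientation: [-179.9, 0.0, -90.0]
force: [-6.6, 0.5, 13.5]
opening: 0.0004
gripper_force: 6.5
```

Request:
play_rows([
  [[0, 0, 0, 0, 0, 0.03, 0], [0, 0, 0, 0, 0, 0.06, 0], [0, 0, 0, 0, 0, 0.1, 0], [0, 0, 0, 0, 0, 0.1, 0], [0, 0, 0, 0, 0, 0.1, 0]],
])

```text
clock: 13.92
tool_pos: [0.5129, 0.2475, 0.0652]
orientation: [-179.9, 0.1, -90.0]
force: [-9.1, 1.1, 21.0]
opening: 0.0007
gripper_force: 10.4
```

That end has bottomed out (force up, no travel). Other end.

Request:
play_rows([
  [[0, 0, 0, 0, 0, -0.3, 0], [0, 0, 0, 0, 0, -2, 0], [0, 0, 0, 0, 0, -4.2, 0], [0, 0, 0, 3.5, 0, -4.4, 0], [0, 0, 0, 7, 0, -4.4, 0], [0, 0, 0, 9.2, 0, -3.6, 0], [0, 0, 0, 9.2, 0, -2, 0], [0, 0, 0, 9.2, 0, -1, 0]],
])

```text
clock: 14.58
tool_pos: [0.5122, 0.1536, 0.0722]
orientation: [180.0, 0.0, -90.2]
force: [-0.5, -0.7, 0.0]
opening: 0.0004
gripper_force: 0.0
```

Request:
play_rows([
  [[0, 0, 0, 0, 0, 0.1, 0], [0, 0, 0, 0, 0, 0.2, 0], [0, 0, 0, 0, 0, 0.25, 0], [0, 0, 0, 0, 0, 0.3, 0], [0, 0, 0, 0, 0, 0.35, 0], [0, 0, 0, 0, 0, 0.4, 0], [0, 0, 0, 0, 0, 0.4, 0]],
])

```text
clock: 15.17
tool_pos: [0.5129, 0.1553, 0.0694]
orientation: [-179.9, 0.0, -90.0]
force: [-1.8, 0.2, 3.7]
opening: 0.0005
gripper_force: 1.8
```

Request:
play_rows([
  [[0, 0, 0, 0, 0, 0.05, 0], [0, 0, 0, 0, 0, 0.1, 0], [0, 0, 0, 0, 0, 0.15, 0], [0, 0, 0, 0, 0, 0.2, 0], [0, 0, 0, 0, 0, 0.2, 0]],
])

```text
clock: 15.58
tool_pos: [0.5129, 0.1552, 0.0673]
orientation: [-180.0, 0.0, -90.0]
force: [-0.4, 0.0, 4.6]
opening: 0.0004
gripper_force: 2.2
```

Request:
play_rows([
  [[0, 0, 0, 0, 0, 0.05, 0], [0, 0, 0, 0, 0, 0.1, 0], [0, 0, 0, 0, 0, 0.15, 0], [0, 0, 0, 0, 0, 0.2, 0], [0, 0, 0, 0, 0, 0.2, 0]],
])

```text
clock: 16.0
tool_pos: [0.5129, 0.1552, 0.0652]
orientation: [-180.0, 0.0, -90.1]
force: [0.2, -0.2, 4.7]
opening: 0.0004
gripper_force: 2.1
```

Request:
play_rows([
  [[0, 0, 0, 0, 0, 0.04, 0], [0, 0, 0, 0, 0, 0.08, 0], [0, 0, 0, 0, 0, 0.12, 0], [0, 0, 0, 0, 0, 0.16, 0], [0, 0, 0, 0, 0, 0.16, 0], [0, 0, 0, 0, 0, 0.16, 0]],
])

```text
clock: 16.5
tool_pos: [0.5129, 0.1551, 0.0644]
orientation: [-179.9, 0.0, -90.0]
force: [-1.6, -1.0, 13.8]
opening: 0.0004
gripper_force: 6.4
```

Request:
play_rows([
  [[0, 0, 0, 0, 0, 0.05, 0], [0, 0, 0, 0, 0, 0.1, 0], [0, 0, 0, 0, 0, 0.1, 0], [0, 0, 0, 0, 0, 0.1, 0]],
])

```text
clock: 16.83
tool_pos: [0.513, 0.1551, 0.0643]
orientation: [-179.9, 0.0, -90.0]
force: [-7.0, -0.4, 21.5]
opening: 0.0005
gripper_force: 11.2
```

Request:
play_rows([
  [[0, 0, 0, 0, 0, -0.3, 0], [0, 0, 0, 0, 0, -2, 0], [0, 0, 0, 0, 0, -4.2, 0], [0, 0, 0, -3.5, 0, -4.4, 0], [0, 0, 0, -7, 0, -4.4, 0], [0, 0, 0, -9.2, 0, -3.6, 0], [0, 0, 0, -9.2, 0, -2, 0], [0, 0, 0, -9.2, 0, -0.8, 0]],
])

```text
clock: 17.5
tool_pos: [0.5121, 0.2483, 0.0691]
orientation: [180.0, 0.0, -90.0]
force: [-0.0, -1.6, -1.7]
opening: -0.0001
gripper_force: 0.0
```

Request:
play_rows([
  [[0, 0, 0, 0, 0, 0.1, 0], [0, 0, 0, 0, 0, 0.2, 0], [0, 0, 0, 0, 0, 0.3, 0], [0, 0, 0, 0, 0, 0.4, 0], [0, 0, 0, 0, 0, 0.45, 0], [0, 0, 0, 0, 0, 0.5, 0], [0, 0, 0, 0, 0, 0.5, 0]],
])

```text
clock: 18.08
tool_pos: [0.5128, 0.2469, 0.0657]
orientation: [-180.0, 0.0, -90.1]
force: [0.1, 0.6, 0.7]
opening: 0.0006
gripper_force: 0.0
```

Request:
play_rows([
  [[0, 0, 0, 0, 0, 0.04, 0], [0, 0, 0, 0, 0, 0.08, 0], [0, 0, 0, 0, 0, 0.12, 0], [0, 0, 0, 0, 0, 0.16, 0], [0, 0, 0, 0, 0, 0.2, 0], [0, 0, 0, 0, 0, 0.2, 0], [0, 0, 0, 0, 0, 0.2, 0]],
])

```text
clock: 18.67
tool_pos: [0.5128, 0.2471, 0.0643]
orientation: [-180.0, 0.0, -90.0]
force: [-3.6, -0.6, 9.9]
opening: 0.0006
gripper_force: 5.0
```

Request:
play_rows([
  [[0, 0, 0, 0, 0, 0.05, 0], [0, 0, 0, 0, 0, 0.1, 0], [0, 0, 0, 0, 0, 0.1, 0], [0, 0, 0, 0, 0, 0.1, 0]],
])

```text
clock: 19.0
tool_pos: [0.5128, 0.2471, 0.0643]
orientation: [-179.9, 0.0, -90.0]
force: [-6.9, -2.1, 17.9]
opening: 0.0006
gripper_force: 9.3
```

Request:
play_rows([
  [[0, 0, 0, 0, 0, -0.3, 0], [0, 0, 0, 0, 0, -2, 0], [0, 0, 0, 0, 0, -4, 2], [0, 0, 0, -4, 0, -7, 5], [0, 0, 0, -8, 0, -10, 5], [0, 0, 0, -10, 0, -13, 5], [0, 0, 0, -10, 0, -15, 5], [0, 0, 0, -10, 0, -15, 5]],
])

```text
clock: 19.67
tool_pos: [0.515, 0.3509, 0.2184]
orientation: [-179.6, 0.3, -89.9]
force: [1.4, 0.3, 1.1]
opening: 0.035
gripper_force: 0.0
```

Request:
play_rows([
  [[0, 0, 0, 0, 0, 0, 5], [0, 0, 0, 0, 0, 0, 5], [0, 0, 0, 0, 0, 0, 5]],
])

```text
clock: 19.92
tool_pos: [0.5122, 0.3461, 0.211]
orientation: [179.9, -0.1, -90.1]
force: [0.3, -0.1, 0.4]
opening: 0.0492
gripper_force: 0.0
```

```bash
python3 - <<'E'
from h import *
import pickle
o=ctrl.get_obs();print(o['clock'],o['tool_pos'],o['orientation'],o['force'],o['opening'])
S=shot('scene');D=shot('side');W=shot('wrist','w4.png');pickle.dump((S,D,W),open('v4.pkl','wb'))
for q in((.515,.03,.064),(.512,.2,.064)):print(proj(W,q))
E
```

```text
19.9167 [0.51218055 0.34608238 0.21099406] [ 1.79907451e+02 -8.14957126e-02 -9.00859170e+01] [ 0.26976049 -0.08284407  0.42470378] 0.04923254141494186
[ 312.09817039 -239.16680872]
[316.68061842  26.51269067]
```

View pics/w4.png

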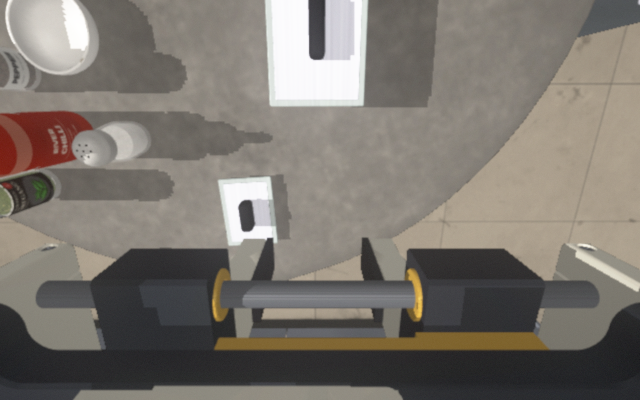

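Both ends bottomed at the same height (0.0643): seated. Now view the row from above.

Request:
play_rows([
  [[0, 0, 0, 3, 0, -2, 5], [0, 0, 0, 6.5, 0, -4, 5], [0, 0, 0, 10, 0, -6, 5], [0, 0, 0, 13.5, 0, -8, 5], [0, 0, 0, 17, 0, -10, 5], [0, 0, 0, 20.5, 0, -12, 5], [0, 0, 0, 23, 0, -12, 5], [0, 0, 0, 24, 0, -12, 5]],
])

```text
clock: 20.73
tool_pos: [0.5125, 0.1041, 0.3337]
orientation: [-179.9, 0.1, -90.2]
force: [0.4, 1.0, 0.4]
opening: 0.0502
gripper_force: 0.0
```

Request:
play_rows([
  [[0, 0, 0, 0, 0, 0, 5], [0, 0, 0, 0, 0, 0, 5], [0, 0, 0, 0, 0, 0, 5]],
])

```text
clock: 20.98
tool_pos: [0.5124, 0.1074, 0.3315]
orientation: [179.9, -0.0, -90.1]
force: [0.0, 0.4, -0.0]
opening: 0.0501
gripper_force: 0.0
```

```bash
python3 - <<'E'
from h import *
import pickle
o=ctrl.get_obs();print(o['clock'],o['tool_pos'],o['orientation'],o['force'],o['opening'])
W=shot('wrist','w5.png');pickle.dump((o,W),open('v5.pkl','wb'))
E
```

```text
20.9833 [0.51240518 0.10743762 0.33147153] [ 1.79930893e+02 -3.11843390e-02 -9.00584414e+01] [ 0.01755864  0.44548918 -0.01823246] 0.050123270270447835
```

View pics/w5.png

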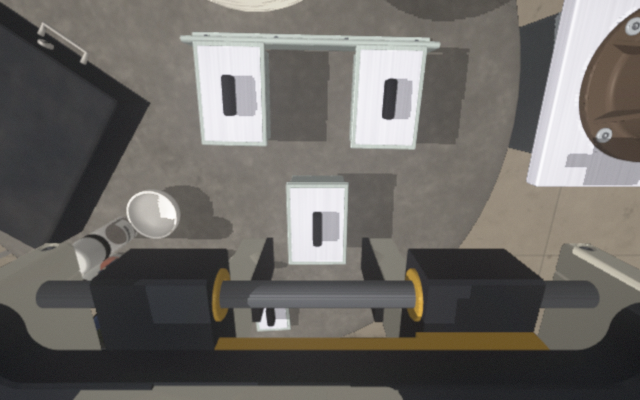

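Full row in view: far pan (195–266, 43–146), near pan (350–425, 46–148), our pan (287–347, 183–264), rail edge from (183,41) to (437,47). Refine with edge fits.

```bash
cat >> fit.py <<'E'
def refine(img,c,w=5):
    """refine quad corners: outer edges by strongest gradient across each side, lines intersected"""
    g=cv2.GaussianBlur(cv2.cvtColor(img,cv2.COLOR_RGB2GRAY),(3,3),0).astype(np.float32)
    c=np.array(c,float);m=c.mean(0);L=[]
    for i in range(4):
        a,b=c[i],c[(i+1)%4];d=(b-a)/np.linalg.norm(b-a);n=np.array([d[1],-d[0]]);n*=np.sign(n@(a-m))
        P=[]
        for t in np.linspace(.12,.88,40):
            s=np.arange(-w,w+.01,.25);q=(a+t*(b-a)+s[:,None]*n).astype(np.float32)
            pr=cv2.remap(g,q[:,:1],q[:,1:],cv2.INTER_LINEAR).ravel()
            k=np.where(np.diff(pr)<-.6*max(-np.diff(pr).min(),4))[0]
            if len(k): P.append(q[k[-1]]+n*.125)
        L.append(cv2.fitLine(np.array(P,np.float32),cv2.DIST_HUBER,0,.01,.01).ravel())
    out=[]
    for i in range(4):
        A,B=L[i-1],L[i];t=np.linalg.solve(np.array([A[:2],-B[:2]]).T,B[2:]-A[2:]);out.append(A[2:]+t[0]*A[:2])
    return np.array(out)
E
python3 - <<'E'
from fit import *
import pickle
o,W=pickle.load(open('v5.pkl','rb'))
for k,c,z in(('far',[(202,143),(195,43),(264,43),(266,146)],.064),('near',[(350,147),(355,46),(425,48),(415,148)],.064),('pan',[(289,263),(287,183),(347,183),(346,264)],.064)):
    r=refine(W['color'],c)
    x,e=rect(.13,.09,z,[(W,r)],(ray(W,*np.mean(c,0),z)[0],ray(W,*np.mean(c,0),z)[1],0.))
    P=np.array([ray(W,*q,z)[:2] for q in r])
    print(k,r.round(1).tolist(),x[:2].round(4),np.degrees(x[2]).round(2),e.round(1),P.round(4).tolist())
a,b=ray(W,183,41,.046),ray(W,437,47,.046);print(a,b,np.degrees(np.arctan2(b[1]-a[1],a[0]-b[0])))
g=cv2.cvtColor(W['color'],cv2.COLOR_RGB2GRAY).astype(int)
for u in(275,290,310,330,345,188,432):print(u,g[28:60,u].tolist())
E
```

```text
far [[200.60000610351562, 145.6999969482422], [191.3000030517578, 45.0], [264.5, 45.20000076293945], [267.20001220703125, 146.10000610351562]] [0.6251 0.0206] -1.26 3.2 [[0.6726, 0.0829], [0.6697, -0.0428], [0.5777, -0.0426], [0.5806, 0.0835]]
near [[347.6000061035156, 148.39999389648438], [353.1000061035156, 39.900001525878906], [427.1000061035156, 53.0], [415.6000061035156, 149.89999389648438]] [0.4214 0.0229] -2.19 8.5 [[0.4696, 0.0869], [0.4667, -0.0484], [0.3724, -0.0335], [0.3752, 0.089]]
pan [[286.70001220703125, 265.0], [284.5, 181.10000610351562], [348.70001220703125, 181.10000610351562], [346.20001220703125, 264.79998779296875]] [0.5127 0.2002] -0.12 3.0 [[0.5594, 0.2686], [0.5584, 0.1334], [0.4666, 0.1335], [0.4663, 0.2685]]
[ 0.6865832 -0.0504103  0.046    ] [ 0.3543535  -0.04311622  0.046     ] 1.2577222663555832
275 [121, 122, 121, 122, 121, 135, 182, 184, 143, 136, 172, 201, 207, 204, 191, 163, 133, 119, 120, 119, 118, 103, 91, 91, 89, 90, 94, 91, 93, 92, 91, 91]
290 [118, 118, 117, 117, 117, 123, 172, 202, 202, 184, 177, 193, 206, 204, 196, 176, 147, 124, 121, 118, 11
[... 156 characters left out ...]
, 118, 116, 102, 88, 90, 88, 89, 88, 89, 88, 87]
330 [113, 114, 114, 113, 117, 116, 123, 169, 199, 201, 182, 173, 187, 199, 201, 191, 171, 143, 125, 119, 120, 117, 111, 111, 118, 118, 117, 118, 115, 113, 113, 114]
345 [111, 112, 111, 112, 113, 114, 118, 150, 182, 171, 133, 145, 178, 199, 205, 196, 180, 156, 133, 121, 119, 118, 115, 113, 112, 115, 115, 114, 114, 113, 113, 114]
188 [120, 120, 121, 118, 119, 122, 127, 165, 190, 199, 199, 192, 176, 163, 138, 119, 121, 123, 124, 125, 124, 124, 123, 125, 123, 124, 126, 124, 126, 126, 125, 126]
432 [106, 104, 108, 110, 111, 111, 113, 112, 113, 113, 105, 98, 106, 150, 182, 196, 204, 203, 189, 166, 138, 118, 107, 97, 103, 111, 99, 86, 87, 88, 88, 89]
```

Request:
play_rows([
  [[0, 0, 0, -3.5, 0, 1, 5], [0, 0, 0, -7, 0, 3, 5], [0, 0, 0, -9.3, 0, 6, 5], [0, 0, 0, -9.3, 0, 10, 5], [0, 0, 0, -9.3, 0, 14, 5], [0, 0, 0, -9.3, 0, 18, 5], [0, 0, 0, -9.3, 0, 21, 5], [0, 0, 0, -9.3, 0, 22, 5]],
])

```text
clock: 21.7
tool_pos: [0.5096, 0.1992, 0.1069]
orientation: [179.6, -0.3, -90.0]
force: [-0.8, -0.6, 0.7]
opening: 0.05
gripper_force: 0.0
```

Request:
play_rows([
  [[0, 0, 0, 0, 0, 1, 5], [0, 0, 0, 0, 0, 2, 5], [0, 0, 0, 0, 0, 3, 4], [0, 0, 0, 0, 0, 3.6, 4], [0, 0, 0, 0, 0, 4, 4], [0, 0, 0, 0, 0, 4.1, 4], [0, 0, 0, 0, 0, 4.1, 4]],
])

```text
clock: 22.28
tool_pos: [0.5128, 0.2, 0.0716]
orientation: [-180.0, 0.0, -90.1]
force: [-1.1, 0.0, 1.2]
opening: 0.04
gripper_force: 0.0
```

Request:
play_rows([
  [[0, 0, 0, 0, 0, 0.2, 2.5], [0, 0, 0, 0, 0, 0.2, 1], [0, 0, 0, 0, 0, 0.2, 0.5], [0, 0, 0, 0, 0, 0.2, 0.5], [0, 0, 0, 0, 0, 0.2, 0.5], [0, 0, 0, 0, 0, 0.2, 0.5], [0, 0, 0, 0, 0, 0.2, 0.5]],
])

```text
clock: 22.87
tool_pos: [0.5127, 0.2, 0.0696]
orientation: [-180.0, 0.0, -90.1]
force: [-1.5, 0.7, 2.2]
opening: 0.0136
gripper_force: 30.0
```

```bash
python3 - <<'E'
from h import *
o=ctrl.get_obs();print(o['tool_pos'],o['orientation'],o['force'],o['opening'],o['gripper_force'])
E
```

```text
[0.51271385 0.20003709 0.0695641 ] [-1.79980664e+02  1.14351138e-02 -9.00521756e+01] [-1.45575823  0.67000329  2.23490108] 0.013614251220497909 30.000250339508057
```

Request:
play_rows([
  [[0, 0, 0.007, 0.4, -0.3, 0, 0.5], [0, 0, 0.014, 1.0, -0.7, 0, 0.5], [0, 0, 0.02, 1.7, -1.0, 0, 0.5], [0, 0, 0.02, 2.4, -1.2, 0, 0.5], [0, 0, 0.02, 3.1, -1.24, 0, 0.5], [0, 0, 0.02, 3.6, -1.24, 0, 0.5], [0, 0, 0.02, 3.8, -1.24, 0, 0.5], [0, 0, 0.02, 3.8, -1.24, 0, 0.5]],
])

```text
clock: 23.53
tool_pos: [0.5252, 0.1611, 0.0695]
orientation: [-180.0, -0.0, -91.2]
force: [2.7, 0.3, 2.2]
opening: 0.0136
gripper_force: 30.0
```

```bash
python3 - <<'E'
from h import *
import pickle
o=ctrl.get_obs();print(o['clock'],o['tool_pos'],o['orientation'],o['force'],o['opening'])
D=shot('side');S=shot('scene');W=shot('wrist');pickle.dump((o,S,D,W),open('v6.pkl','wb'))
a=cv2.resize(W['color'][0:240,120:520],(800,480),interpolation=3)
cv2.imwrite('pics/c6.png',a[:,:,::-1])
E
```

```text
23.5333 [0.5251548  0.1611044  0.06950249] [-1.79980492e+02 -1.83541047e-02 -9.12301030e+01] [2.72524682 0.28215137 2.15027729] 0.013646688023217208
```

View pics/c6.png

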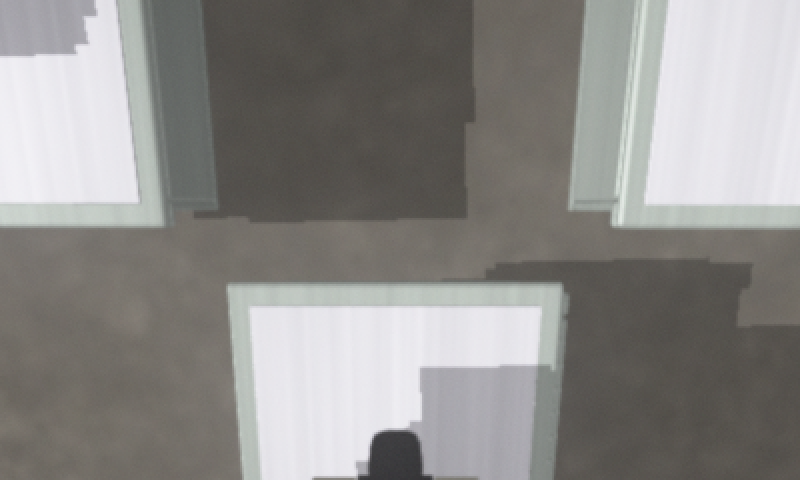

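Pan is at the mouth of the gap, within ~2 mm of centre; check angles numerically.

```bash
python3 - <<'E'
from fit import *
import pickle
o,S,D,W=pickle.load(open('v6.pkl','rb'))
g=cv2.GaussianBlur(cv2.cvtColor(W['color'],cv2.COLOR_RGB2GRAY),(3,3),0).astype(np.float32)
def edge(a,b,name,horiz=False):
    a,b=[np.array([120+q[0]/2,q[1]/2]) for q in(a,b)]
    P=[]
    for t in np.linspace(.05,.95,40):
        c=a+t*(b-a);s=np.arange(-4,4.01,.25)
        q=np.array([c+([0,k] if horiz else [k,0]) for k in s],np.float32)
        pr=cv2.remap(g,q[:,:1],q[:,1:],cv2.INTER_LINEAR).ravel();k=np.abs(np.diff(pr)).argmax()
        P.append(ray(W,*(q[k]),.064)[:2])
    f=cv2.fitLine(np.array(P,np.float32),cv2.DIST_HUBER,0,.001,.001).ravel()
    if horiz: print(name,'ang',np.degrees(np.arctan(f[1]/f[0])).round(2),'y mid',np.mean(P,0).round(4))
    else: 
        x=lambda y:f[2]+(y-f[3])*f[0]/f[1]
        print(name,'yaw',-np.degrees(np.arctan(f[0]/f[1])).round(2),'x@y=.09',x(.09).round(4),'x@.161',x(.161).round(4))
edge((167,220),(148,20),'far inner');edge((612,220),(636,20),'near inner')
edge((229,290),(241,460),'pan L');edge((564,310),(555,470),'pan R')
edge((140,205),(124,20),'far white');edge((645,205),(660,20),'near white')
edge((249,310),(257,460),'panL white')
edge((10,227),(160,227),'far end',1);edge((620,227),(795,227),'near end',1);edge((235,284),(560,284),'pan end',1)
print(o['orientation'])
E
```

```text
far inner yaw -1.47 x@y=.09 0.5826 x@.161 0.5845
near inner yaw -1.6 x@y=.09 0.4678 x@.161 0.4698
pan L yaw -1.3 x@y=.09 0.5678 x@.161 0.5694
pan R yaw 3.31 x@y=.09 0.4809 x@.161 0.4768
far white yaw -1.51 x@y=.09 0.5885 x@.161 0.5904
near white yaw -1.46 x@y=.09 0.4601 x@.161 0.462
panL white yaw -1.23 x@y=.09 0.5624 x@.161 0.5639
far end ang -1.19 y mid [0.6023 0.082 ]
near end ang -1.19 y mid [0.4424 0.0859]
pan end ang -1.18 y mid [0.5223 0.0984]
[-1.79980492e+02 -1.83541047e-02 -9.12301030e+01]
```

Request:
play_rows([
  [[0, 0, 0, 0.5, -0.1, 0, 0.5], [0, 0, 0, 1.3, -0.2, 0, 0.5], [0, 0, 0, 2.2, -0.2, 0, 0.5], [0, 0, 0, 3.2, -0.2, 0, 0.5], [0, 0, 0, 4.2, -0.2, 0, 0.5], [0, 0, 0, 5.2, -0.2, 0, 0.5], [0, 0, 0, 6.1, -0.2, 0, 0.5], [0, 0, 0, 6.6, -0.2, 0, 0.5]],
])

```text
clock: 24.35
tool_pos: [0.5257, 0.0959, 0.0695]
orientation: [-180.0, 0.1, -91.2]
force: [0.1, 5.8, 4.6]
opening: 0.0139
gripper_force: 30.0
```

Request:
play_rows([
  [[0, 0, 0, 0.8, 0, 0, 0.5], [0, 0, 0, 1.8, 0, 0, 0.5], [0, 0, 0, 2.8, 0, 0, 0.5], [0, 0, 0, 3.8, 0, 0, 0.5], [0, 0, 0, 4.8, 0, 0, 0.5], [0, 0, 0, 5.6, 0, 0, 0.5], [0, 0, 0, 6.2, 0, 0, 0.5], [0, 0, 0, 6.4, 0, 0, 0.5]],
])

```text
clock: 25.02
tool_pos: [0.5244, 0.0318, 0.0695]
orientation: [-180.0, 0.0, -91.2]
force: [1.1, 6.3, 1.6]
opening: 0.0138
gripper_force: 30.0
```

Request:
play_rows([
  [[0, 0, 0, 0.1, 0, 0, 0.5], [0, 0, 0, 0.2, 0, 0, 0.5], [0, 0, 0, 0.3, 0, 0, 0.5], [0, 0, 0, 0.4, 0, 0, 0.5], [0, 0, 0, 0.5, 0, 0, 0.5], [0, 0, 0, 0.5, 0, 0, 0.5]],
])

```text
clock: 25.52
tool_pos: [0.5244, 0.0274, 0.0695]
orientation: [-180.0, 0.0, -91.2]
force: [1.3, 4.7, 2.7]
opening: 0.0134
gripper_force: 30.0
```

Request:
play_rows([
  [[0, 0, 0, 0.1, 0, 0, 0.5], [0, 0, 0, 0.2, 0, 0, 0.5], [0, 0, 0, 0.3, 0, 0, 0.5], [0, 0, 0, 0.4, 0, 0, 0.5], [0, 0, 0, 0.5, 0, 0, 0.5], [0, 0, 0, 0.5, 0, 0, 0.5]],
])

```text
clock: 26.02
tool_pos: [0.5243, 0.0224, 0.0695]
orientation: [-180.0, 0.0, -91.2]
force: [0.4, 4.8, 4.5]
opening: 0.0135
gripper_force: 30.0
```

Request:
play_rows([
  [[0, 0, 0, 0.05, 0, 0, 0.5], [0, 0, 0, 0.1, 0, 0, 0.5], [0, 0, 0, 0.15, 0, 0, 0.5], [0, 0, 0, 0.2, 0, 0, 0.5], [0, 0, 0, 0.2, 0, 0, 0.5]],
])

```text
clock: 26.43
tool_pos: [0.5242, 0.0206, 0.0695]
orientation: [-180.0, 0.0, -91.2]
force: [0.2, 6.4, 5.0]
opening: 0.0137
gripper_force: 30.0
```

Request:
play_rows([
  [[0, 0, 0, 0.05, 0, 0, 0.5], [0, 0, 0, 0.1, 0, 0, 0.5], [0, 0, 0, 0.15, 0, 0, 0.5], [0, 0, 0, 0.2, 0, 0, 0.5], [0, 0, 0, 0.2, 0, 0, 0.5]],
])

```text
clock: 26.85
tool_pos: [0.5242, 0.0185, 0.0695]
orientation: [-180.0, 0.0, -91.2]
force: [-0.6, 6.4, 3.7]
opening: 0.0139
gripper_force: 30.0
```

```bash
python3 - <<'E'
from fit import *
import pickle
o=ctrl.get_obs();print(o['clock'],o['tool_pos'],o['orientation'],o['force'],o['moment'])
S=shot('scene');D=shot('side');W=shot('wrist')
pickle.dump((S,D,W),open('v7.pkl','wb'))
E
```

```text
26.85 [0.52419248 0.01851347 0.06947135] [-1.79969695e+02  3.22140391e-02 -9.11820528e+01] [-0.56341488  6.41439065  3.70309332] [2.19659713 0.02371961 0.01299452]
```

Request:
play_rows([
  [[0, 0, 0, 0.05, 0, 0, 0.5], [0, 0, 0, 0.1, 0, 0, 0.5], [0, 0, 0, 0.15, 0, 0, 0.5], [0, 0, 0, 0.15, 0, 0, 0.5]],
])

```text
clock: 27.33
tool_pos: [0.5242, 0.017, 0.0695]
orientation: [-180.0, 0.0, -91.2]
force: [0.6, 6.0, 3.2]
opening: 0.0137
gripper_force: 30.0
```

Request:
play_rows([
  [[0, 0, 0, 0.05, 0, 0, 0.5], [0, 0, 0, 0.1, 0, 0, 0.5], [0, 0, 0, 0.1, 0, 0, 0.5], [0, 0, 0, 0.1, 0, 0, 0.5]],
])

```text
clock: 27.67
tool_pos: [0.5241, 0.016, 0.0695]
orientation: [-180.0, 0.0, -91.2]
force: [-0.2, 5.4, 4.7]
opening: 0.0136
gripper_force: 30.0
```

Request:
play_rows([
  [[0, 0, 0, 0.05, 0, 0, 0.5], [0, 0, 0, 0.1, 0, 0, 0.5], [0, 0, 0, 0.1, 0, 0, 0.5], [0, 0, 0, 0.1, 0, 0, 0.5]],
])

```text
clock: 28.0
tool_pos: [0.5241, 0.015, 0.0695]
orientation: [-180.0, 0.0, -91.2]
force: [0.5, 5.5, 4.5]
opening: 0.0136
gripper_force: 30.0
```

Request:
play_rows([
  [[0, 0, 0, 0.05, 0, 0, 0.5], [0, 0, 0, 0.1, 0, 0, 0.5], [0, 0, 0, 0.1, 0, 0, 0.5], [0, 0, 0, 0.1, 0, 0, 0.5]],
])

```text
clock: 28.33
tool_pos: [0.5241, 0.014, 0.0695]
orientation: [-180.0, 0.0, -91.2]
force: [0.2, 5.5, 3.5]
opening: 0.0136
gripper_force: 30.0
```

```bash
python3 - <<'E'
from fit import *
import pickle
o=ctrl.get_obs();print(o['clock'],o['tool_pos'],o['orientation'],o['force'],o['moment'])
S=shot('scene');D=shot('side')
a=cv2.resize(S['color'][150:290,320:500],(720,560),interpolation=3)[:,:400]
b=cv2.resize(D['color'][140:280,290:460],(680,560),interpolation=3)
cv2.imwrite('pics/c7.png',cv2.resize(np.hstack([cv2.resize(S['color'][150:280,320:500],(540,390),interpolation=3),cv2.resize(D['color'][130:260,290:470],(540,390),interpolation=3)]),(800,289))[:,:,::-1])
E
```

```text
28.3333 [0.52410494 0.01403098 0.06947564] [-1.79968171e+02  3.17223375e-02 -9.11827751e+01] [0.15410705 5.52608449 3.48230286] [ 2.18755955  0.04477009 -0.01566903]
```

View pics/c7.png

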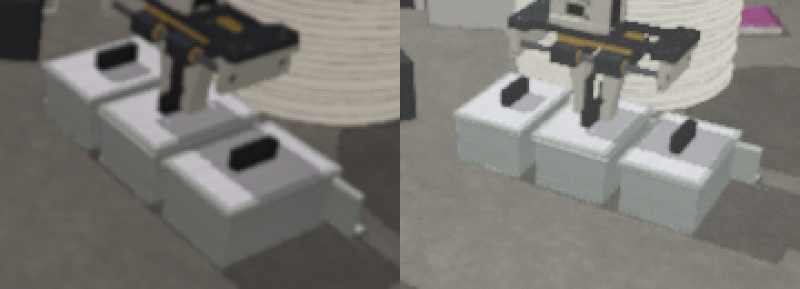

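(The side views show the pan in the gap, roughly in line with its neighbours.) Checking numerically whether it is flush with them; no further pictures to view.

```bash
cat > ends.py <<'E'
from fit import *
W=shot('wrist');S=shot('scene');D=shot('side');o=ctrl.get_obs()
print(o['tool_pos'])
ax=np.array([np.cos(np.radians(-1.2)),np.sin(np.radians(-1.2))]);ay=np.array([-ax[1],ax[0]])
c0=np.array([.5241,.018])
# profile along the row's y axis (averaged over x) at z=.064 for each pan, both ends
for n,p in(('W',W),('S',S),('D',D)):
    g=cv2.cvtColor(p['color'],cv2.COLOR_RGB2GRAY).astype(np.float32)
    for k,dx in(('far',.1015),('our',0),('near',-.1025)):
        for e,y0 in(('+y',.065),('-y',-.065)):
            t=np.arange(-.02,.0201,.0005);xs=np.r_[np.linspace(-.035,-.015,15),np.linspace(.015,.035,15)];acc=[]
            for s in t:
                q=np.array([proj(p,[*(c0+(dx+x)*ax+(y0+s)*ay),.064]) for x in xs],np.float32)
                acc.append(cv2.remap(g,q[:,:1],q[:,1:],cv2.INTER_LINEAR).mean())
            d=np.diff(np.array(acc));i=np.argsort(-abs(d))[:1]
            pk=[(round(float(t[j]*1000+.25),1),int(d[j])) for j in range(1,len(d)-1) if abs(d[j])>=abs(d[j-1]) and abs(d[j])>=abs(d[j+1]) and abs(d[j])>5]
            if q.min()>0 and q[:,1].max()<400: print(n,k,e,pk)
E
python3 ends.py
```

```text
[0.52408688 0.01401558 0.06947267]
W far +y [(0.8, -10), (5.3, -13)]
W far -y [(-11.2, -14), (-10.2, -10), (-9.2, 16), (-2.7, -19), (1.8, 23), (7.8, 16)]
W our +y [(-9.2, 5), (5.3, -12)]
W our -y [(-11.2, -14), (-8.7, 16), (-3.7, -18), (-1.2, 20), (4.8, 17)]
W near +y [(-9.2, 7), (-4.7, -5), (0.8, -10), (5.3, -14)]
W near -y [(-11.7, -17), (-8.7, 18), (-2.2, -27), (1.8, 20), (8.3, 14)]
S far +y []
S far -y []
S our +y []
S our -y []
S near +y []
S near -y [(2.3, 5)]
D far +y []
D far -y []
D our +y []
D our -y []
D near +y []
D near -y [(1.3, 5)]
```

Lid edge is 3 mm ahead of the neighbours'; check whether the pan body itself is (the lid has 3 mm play) using the pans' foot edges in the fixed views.

```bash
cat > foot.py <<'E'
from fit import *
from scipy.ndimage import gaussian_filter1d
ax=np.array([np.cos(np.radians(-1.2)),np.sin(np.radians(-1.2))]);ay=np.array([-ax[1],ax[0]])
c0=np.array([.5241,.018])
def run(p,n):
    g=cv2.cvtColor(p['color'],cv2.COLOR_RGB2GRAY).astype(np.float32)
    for lab,z,y0 in(('foot',0,.061),('rim/top',.064,.065),('rimlow',.056,.065)):
        for k,dx in(('far',.1015),('our',0),('near',-.1025)):
            t=np.arange(-.016,.0161,.0005);acc=[]
            for s in t:
                q=np.array([proj(p,[*(c0+(dx+x)*ax+(y0+s)*ay),z]) for x in np.linspace(-.03,.03,60)],np.float32)
                acc.append(cv2.remap(g,q[:,:1],q[:,1:],cv2.INTER_LINEAR).mean())
            d=gaussian_filter1d(np.diff(acc),2)
            pk=[(round(float(t[j]*1000+.25),1),round(float(d[j]),1)) for j in range(1,len(d)-1) if abs(d[j])>=abs(d[j-1]) and abs(d[j])>=abs(d[j+1]) and abs(d[j])>.8]
            print(n,lab,k,pk)
if __name__=='__main__':
    run(shot('scene'),'S');run(shot('side'),'D')
E
python3 foot.py
```

```text
S foot far []
S foot our [(0.8, -1.3), (6.8, 0.9)]
S foot near [(0.8, -1.3), (6.8, 0.8)]
S rim/top far [(2.3, -3.2)]
S rim/top our [(-7.2, -2.6), (7.3, -3.1)]
S rim/top near [(-4.2, -3.0), (2.8, -3.4)]
S rimlow far [(-5.2, -3.1)]
S rimlow our [(-14.8, -2.3), (-0.2, -3.2)]
S rimlow near [(-12.2, -2.9), (-5.2, -3.2)]
D foot far [(-0.2, -0.9)]
D foot our [(-1.2, -1.5), (7.3, 0.9)]
D foot near [(-0.7, -1.5)]
D rim/top far [(-1.7, -2.3), (3.3, -2.3)]
D rim/top our [(-4.7, -2.1), (10.3, -2.8)]
D rim/top near [(-2.7, -2.2), (2.8, -2.6)]
D rimlow far [(-14.2, -2.3), (-9.7, -2.3)]
D rimlow our [(-1.7, -2.7)]
D rimlow near [(-10.2, -2.5), (-0.2, -0.8)]
```

```bash
python3 - <<'E'
from foot import *
import pickle
S,D,W=pickle.load(open('v7.pkl','rb'));run(S,'S');run(D,'D')
print('v6/c6: before insertion')
o,S,D,W=pickle.load(open('v6.pkl','rb'))
import foot
# our pan at mouth: compare lid vs foot there
foot.c0=np.array([.5241,.018])+(.1611-.0140)*foot.ay+np.array([0,0]);run(S,'S');run(D,'D')
E
```

```text
S foot far []
S foot our []
S foot near [(2.3, -1.9), (9.8, 1.5)]
S rim/top far [(2.3, -3.2)]
S rim/top our [(-2.7, -2.5), (11.8, -3.2)]
S rim/top near [(-4.2, -3.0), (2.8, -3.3)]
S rimlow far [(-4.7, -3.1)]
S rimlow our [(-10.7, -2.2), (-6.7, -2.2), (4.3, -3.2)]
S rimlow near [(-12.2, -2.8), (-4.7, -3.2)]
D foot far [(0.3, -0.9)]
D foot our []
D foot near [(1.3, -2.2), (8.8, 1.6)]
D rim/top far [(-1.7, -2.3), (2.8, -2.3)]
D rim/top our [(0.3, -2.1)]
D rim/top near [(-2.7, -2.2), (2.8, -2.6)]
D rimlow far [(-14.8, -2.3), (-9.7, -2.3)]
D rimlow our [(-11.7, -2.1), (2.8, -2.7)]
D rimlow near [(-10.2, -2.5), (-0.2, -0.8)]
v6/c6: before insertion
S foot far []
S foot our []
S foot near [(4.8, 1.7)]
S rim/top far []
S rim/top our [(-7.2, -2.9), (5.8, -4.4)]
S rim/top near []
S rimlow far []
S rimlow our [(-12.2, -2.8), (0.8, -4.2)]
S rimlow near []
D foot far []
D foot our []
D foot near [(3.3, 2.2)]
D rim/top far [(11.3, -0.8)]
D rim/top our [(-9.2, -2.0), (-2.7, -2.3), (2.3, 1.3), (7.8, -3.9)]
D rim/top near []
D rimlow far []
D rimlow our [(-12.7, -2.3), (-7.7, 1.4), (-2.2, -3.8)]
D rimlow near []
```

```bash
python3 - <<'E'
from foot import *
import pickle
vs={'v7':pickle.load(open('v7.pkl','rb'))[:2]}
for nm,p in(('S',vs['v7'][0]),('D',vs['v7'][1])):
    for ch in(0,1,2):
        if ch!=1: continue
        g=p['color'][:,:,ch].astype(np.float32)
        for k,dx in(('far',.1015),('our',0),('near',-.1025)):
            t=np.arange(-.02,.0281,.0015);acc=[]
            for s in t:
                q=np.array([proj(p,[*(c0+(dx+x)*ax+(.065+s)*ay),.064]) for x in np.linspace(-.03,.03,60)],np.float32)
                acc.append(int(cv2.remap(g,q[:,:1],q[:,1:],cv2.INTER_LINEAR).mean()))
            print(nm,k,list(zip((t*1000).astype(int).tolist(),acc)))
o,S,D,W=pickle.load(open('v6.pkl','rb'))
# where would a point drop of 1 mm show, in mm of y at z=.064
for p in(S,D):
    q=proj(p,[.52,.08,.060]);r=ray(p,*q,.064);print('4mm drop ->',(r[:2]-[.52,.08])*1000)
# v5 (before drag) wrist view vs v6: x/y ends of lid white area & rim
E
```

```text
S far [(-20, 189), (-18, 189), (-16, 189), (-15, 188), (-13, 188), (-12, 188), (-10, 188), (-9, 187), (-7, 185), (-6, 181), (-4, 174), (-3, 167), (-1, 159), (0, 151), (1, 143), (2, 133), (4, 123), (5, 114), (7, 108), (8, 103), (10, 101), (11, 100), (13, 100), (14, 100), (16, 100), (17, 99), (19, 99), (20, 98), (22, 98), (23, 97), (25, 97), (26, 96), (28, 96)]
S our [(-20, 184), (-18, 184), (-16, 184), (-15, 184), (-13, 184), (-12, 184), (-10, 184), (-9, 184), (-7, 183), (-6, 180), (-4, 175), (-3, 169), (-1, 162), (0, 155), (1, 148), (2, 141), (4, 136), (5, 134), (7, 135), (8, 135), (10, 130), (11, 121), (13, 111), (14, 103), (16, 100), (17, 99), (19, 100), (20, 100), (22, 100), (23, 100), (25, 100), (26, 100), (28, 100)]
S near [(-20, 189), (-18, 189), (-16, 188), (-15, 188), (-13, 188), (-12, 188), (-10, 188), (-9, 188), (-7, 186), (-6, 182), (-4, 174), (-3, 165), (-1, 158), (0, 151), (1, 143), (2, 133), (4, 123), (5, 114), (7, 107), (8, 103), (10, 101), (11, 100), (13, 100), (14, 100), (16, 100), (17, 100), (19, 100), (20, 100), (22, 99), (23, 99), (25, 99), (26, 99), (28, 99)]
D f
[... 483 characters left out ...]
, 212), (-4, 208), (-3, 203), (-1, 198), (0, 193), (1, 187), (2, 181), (4, 175), (5, 172), (7, 172), (8, 174), (10, 176), (11, 175), (13, 170), (14, 162), (16, 153), (17, 146), (19, 144), (20, 144), (22, 144), (23, 145), (25, 145), (26, 145), (28, 145)]
D near [(-20, 221), (-18, 221), (-16, 221), (-15, 221), (-13, 221), (-12, 221), (-10, 221), (-9, 219), (-7, 216), (-6, 212), (-4, 207), (-3, 201), (-1, 195), (0, 189), (1, 182), (2, 175), (4, 167), (5, 160), (7, 155), (8, 152), (10, 150), (11, 148), (13, 146), (14, 144), (16, 144), (17, 145), (19, 145), (20, 145), (22, 145), (23, 145), (25, 145), (26, 145), (28, 145)]
4mm drop -> [-4.65884218  3.91256393]
4mm drop -> [-2.81643741  6.28580171]
```

Good: the rim shows 3 mm beyond the lid at the open end, so the lid is at the end of its play and the pan body is still ~0.8 mm short of the row line. Creep to contact.

Request:
play_rows([
  [[0, 0, 0, 0.03, 0, 0, 0.5], [0, 0, 0, 0.06, 0, 0, 0.5], [0, 0, 0, 0.06, 0, 0, 0.5]],
])

```text
clock: 28.93
tool_pos: [0.5241, 0.0135, 0.0695]
orientation: [-180.0, 0.0, -91.2]
force: [0.9, 5.6, 4.1]
opening: 0.0138
gripper_force: 30.0
```

Request:
play_rows([
  [[0, 0, 0, 0.03, 0, 0, 0.5], [0, 0, 0, 0.06, 0, 0, 0.5], [0, 0, 0, 0.06, 0, 0, 0.5]],
])

```text
clock: 29.18
tool_pos: [0.5241, 0.0129, 0.0695]
orientation: [-180.0, 0.0, -91.2]
force: [-0.2, 5.8, 4.5]
opening: 0.0136
gripper_force: 30.0
```

Request:
play_rows([
  [[0, 0, 0, 0.03, 0, 0, 0.5], [0, 0, 0, 0.06, 0, 0, 0.5], [0, 0, 0, 0.06, 0, 0, 0.5]],
])

```text
clock: 29.43
tool_pos: [0.524, 0.0123, 0.0695]
orientation: [-180.0, 0.0, -91.2]
force: [0.4, 6.8, 4.4]
opening: 0.0141
gripper_force: 30.0
```

Request:
play_rows([
  [[0, 0, 0, 0.03, 0, 0, 0.5], [0, 0, 0, 0.06, 0, 0, 0.5], [0, 0, 0, 0.06, 0, 0, 0.5]],
])

```text
clock: 29.68
tool_pos: [0.524, 0.0117, 0.0695]
orientation: [-180.0, 0.0, -91.2]
force: [-0.4, 6.3, 4.2]
opening: 0.0138
gripper_force: 30.0
```

```bash
python3 foot.py | grep top; python3 ends.py | grep -- -y
```

```text
S rim/top far [(2.3, -3.2)]
S rim/top our [(-9.2, -2.5), (5.3, -3.1)]
S rim/top near [(-4.2, -3.0), (2.8, -3.3)]
D rim/top far [(-1.7, -2.3), (2.8, -2.3)]
D rim/top our [(-6.7, -2.0), (8.3, -2.7)]
D rim/top near [(-2.7, -2.2), (2.8, -2.6)]
W far -y [(-12.2, -12), (-10.7, -10), (-9.2, 17), (-3.2, -20), (1.8, 23), (7.8, 19)]
W our -y [(-11.7, -14), (-9.2, 17), (-5.2, -11), (-3.2, 16), (2.3, 17)]
W near -y [(-12.2, -16), (-10.7, -6), (-9.2, 17), (-2.7, -29), (1.8, 20), (7.8, 17), (19.3, -16)]
S far -y []
S our -y []
S near -y [(2.3, 5), (18.8, -5)]
D far -y []
D our -y []
D near -y [(1.8, 5)]
```

```bash
python3 - <<'E'
from fit import *
import pickle
o,W=pickle.load(open('v5.pkl','rb'))
g=cv2.cvtColor(W['color'],cv2.COLOR_RGB2GRAY).astype(np.float32)
for us,name in((range(288,332),'gap'),(range(272,286),'gapL'),(range(206,222),'far'),(range(240,258),'far2'),(range(366,382),'near'),(range(400,412),'near2')):
    # shear rows along rail slope 1.35deg for averaging
    u0=np.mean(us);A=np.mean([np.interp(np.arange(26,62,.5)+(u-u0)*6/254,np.arange(400),g[:,u]) for u in us],0)
    d=np.diff(A);v=np.arange(26,61.5,.5)+.25
    pk=[(v[j],int(d[j])) for j in range(1,len(d)-1) if abs(d[j])>=abs(d[j-1]) and abs(d[j])>abs(d[j+1]) and abs(d[j])>3]
    print(name,u0,pk)
    for vv,_ in pk: print('   ',vv,[round(ray(W,u0,vv,z)[1]-(.5237-ray(W,u0,vv,z)[0])*np.tan(np.radians(1.22)),4) for z in(0,.046,.064)])
E
```

```text
gap 309.5 [(np.float64(34.25), 21), (np.float64(37.25), -7), (np.float64(39.75), 6), (np.float64(44.25), -13), (np.float64(50.25), -5)]
    34.25 [np.float64(-0.0668), np.float64(-0.0583), np.float64(-0.0549)]
    37.25 [np.float64(-0.063), np.float64(-0.0548), np.float64(-0.0515)]
    39.75 [np.float64(-0.0597), np.float64(-0.0518), np.float64(-0.0487)]
    44.25 [np.float64(-0.0539), np.float64(-0.0465), np.float64(-0.0436)]
    50.25 [np.float64(-0.046), np.float64(-0.0394), np.float64(-0.0368)]
gapL 278.5 [(np.float64(33.75), 22), (np.float64(36.25), -7), (np.float64(38.75), 8), (np.float64(43.25), -14), (np.float64(49.25), -6)]
    33.75 [np.float64(-0.0666), np.float64(-0.058), np.float64(-0.0547)]
    36.25 [np.float64(-0.0633), np.float64(-0.0551), np.float64(-0.0519)]
    38.75 [np.float64(-0.0601), np.float64(-0.0522), np.float64(-0.0491)]
    43.25 [np.float64(-0.0543), np.float64(-0.0469), np.float64(-0.044)]
    49.25 [np.float64(-0.0464), np.float64(-0.0397), np.float64(-0.0371)]
far 213.5 [(np.float64(31.75), 22), (np.float64(34.75), -8), (np.float64(37.25), 6), (np.fl
[... 1616 characters left out ...]
471), np.float64(-0.0442)]
    49.75 [np.float64(-0.0486), np.float64(-0.0417), np.float64(-0.039)]
near2 405.5 [(np.float64(36.75), 25), (np.float64(39.75), -8), (np.float64(41.75), 6), (np.float64(44.25), -6), (np.float64(46.25), 5), (np.float64(49.75), 7)]
    36.75 [np.float64(-0.0665), np.float64(-0.0579), np.float64(-0.0546)]
    39.75 [np.float64(-0.0626), np.float64(-0.0544), np.float64(-0.0512)]
    41.75 [np.float64(-0.06), np.float64(-0.0521), np.float64(-0.049)]
    44.25 [np.float64(-0.0568), np.float64(-0.0491), np.float64(-0.0461)]
    46.25 [np.float64(-0.0541), np.float64(-0.0468), np.float64(-0.0439)]
    49.75 [np.float64(-0.0496), np.float64(-0.0426), np.float64(-0.0399)]
```

Combining both wrist views, the rail face is at y≈−0.047 and our pan's rim end is also at ≈−0.047 now. One more small creep to test contact.

Request:
play_rows([
  [[0, 0, 0, 0.03, 0, 0, 0.5], [0, 0, 0, 0.06, 0, 0, 0.5], [0, 0, 0, 0.06, 0, 0, 0.5], [0, 0, 0, 0.06, 0, 0, 0.5]],
])

```text
clock: 30.27
tool_pos: [0.524, 0.0111, 0.0695]
orientation: [-180.0, 0.0, -91.2]
force: [0.2, 6.5, 4.4]
opening: 0.0136
gripper_force: 30.0
```

Request:
play_rows([
  [[0, 0, 0, 0.03, 0, 0, 0.5], [0, 0, 0, 0.06, 0, 0, 0.5], [0, 0, 0, 0.06, 0, 0, 0.5], [0, 0, 0, 0.06, 0, 0, 0.5]],
])

```text
clock: 30.6
tool_pos: [0.524, 0.0105, 0.0695]
orientation: [-180.0, 0.0, -91.2]
force: [0.4, 6.4, 3.6]
opening: 0.014
gripper_force: 30.0
```

No rail contact yet, but the pan is at or slightly past the nominal depth; stop here, release and retreat up.

Request:
play_rows([
  [[0, 0, 0, 0, 0, 0, 3], [0, 0, 0, 0, 0, 0, 3], [0, 0, 0, 0, 0, 0, 3], [0, 0, 0, 0, 0, -0.3, 3], [0, 0, 0, 0, 0, -2, 3], [0, 0, 0, 0, 0, -5, 3], [0, 0, 0, 0, 0, -9, 3], [0, 0, 0, 0, 0, -13, 3]],
])

```text
clock: 31.27
tool_pos: [0.5226, 0.0091, 0.2002]
orientation: [179.8, -0.1, -91.2]
force: [1.9, 1.3, -0.1]
opening: 0.0301
gripper_force: 0.0
```

Request:
play_rows([
  [[0, 0, 0, -4, 0, -3, 3], [0, 0, 0, -8, 0, -6, 3], [0, 0, 0, -10, 0, -9, 3], [0, 0, 0, -11, 0, -11, 3], [0, 0, 0, -11, 0, -11, 3], [0, 0, 0, -11, 0, -11, 3], [0, 0, 0, -11, 0, -11, 3]],
])

```text
clock: 31.85
tool_pos: [0.5254, 0.1196, 0.3088]
orientation: [179.9, -0.0, -91.2]
force: [0.5, 1.1, -0.4]
opening: 0.0304
gripper_force: 0.0
```

```bash
cat > fin.py <<'E'
from fit import *
import pickle
o=ctrl.get_obs();print(o['clock'],o['tool_pos'],o['orientation'])
W=shot('wrist');pickle.dump((o,W),open('v8.pkl','wb'))
g=cv2.GaussianBlur(cv2.cvtColor(W['color'],cv2.COLOR_RGB2GRAY),(3,3),0).astype(np.float32)
ax=np.array([np.cos(np.radians(-1.2)),np.sin(np.radians(-1.2))]);ay=np.array([-ax[1],ax[0]]);c0=np.array([.5237,.018])
def prof(cx,cy,d,rng,z,span):
    t=np.arange(*rng,.0005);e=ay if d is ax else ax;acc=[]
    for s in t:
        q=np.array([proj(W,[*(c0+cx*ax+cy*ay+s*d+k*e),z]) for k in span],np.float32)
        acc.append(cv2.remap(g,q[:,:1],q[:,1:],cv2.INTER_LINEAR).mean())
    dd=np.diff(acc);return [(round(float(t[j]*1000+.25),1),int(dd[j])) for j in range(1,len(dd)-1) if abs(dd[j])>=abs(dd[j-1]) and abs(dd[j])>abs(dd[j+1]) and abs(dd[j])>3]
for k,dx in(('far',.1015),('our',0),('near',-.1025)):
    print(k,'+y',prof(dx,.065,ay,(-.012,.012),.064,np.linspace(-.03,.03,40)),'-y',prof(dx,-.065,ay,(-.015,.01),.064,np.linspace(-.03,.03,40)))
for n,sp in(('front',np.linspace(.03,.055,20)),('back',np.linspace(-.045,-.02,20))):
    print(n,'across',prof(0,0,ax,(-.075,.075),.064,sp))
E
python3 fin.py
```

```text
31.85 [0.52544931 0.11964487 0.30881607] [ 1.79938977e+02 -1.24587971e-02 -9.11922904e+01]
far +y [(-4.2, -5), (-0.2, -9), (0.8, -10), (2.8, -5)] -y [(-5.7, 14), (6.8, 6)]
our +y [(-10.2, -5), (-5.2, -3), (-4.2, -7), (-2.2, -9)] -y [(-4.7, 14), (0.8, 6)]
near +y [(-5.2, -4), (-4.2, -4), (-0.2, -6), (1.3, -11), (2.8, -9)] -y [(-5.7, 16), (-0.7, 4), (7.8, 5)]
front across [(-64.7, -5), (-58.2, -15), (-44.7, 9), (-39.2, 5), (39.3, -4), (45.3, -15), (57.3, 11), (62.8, 5)]
back across [(-65.2, -5), (-58.7, -16), (-44.2, 10), (-39.2, 5), (-30.7, -3), (-7.2, -7), (-6.2, -7), (7.3, 12), (39.3, -5), (45.3, -16), (56.8, 13), (62.3, 5)]
```

Pan stands centred in the gap to ~1 mm and square. A light check press on the open end of the lid to confirm it stayed down through the slide.

Request:
play_rows([
  [[0, 0, 0, 3, 0, 2, 0], [0, 0, 0, 6.1, 0, 5, 0], [0, 0, 0, 6.1, 0, 9, 0], [0, 0, 0, 6.1, 0, 13, 0], [0, 0, 0, 6.1, 0, 17, 0], [0, 0, 0, 6.1, 0, 20, 0], [0, 0, 0, 6.1, 0, 22, 0], [0, 0, 0, 6.1, 0, 23.2, 0]],
])

```text
clock: 32.57
tool_pos: [0.5221, 0.0567, 0.0734]
orientation: [179.7, -0.2, -91.3]
force: [0.5, -0.1, 0.2]
opening: -0.0
gripper_force: 0.0
```

Request:
play_rows([
  [[0, 0, 0, 0, 0, 0.2, 0], [0, 0, 0, 0, 0, 0.4, 0], [0, 0, 0, 0, 0, 0.5, 0], [0, 0, 0, 0, 0, 0.6, 0], [0, 0, 0, 0, 0, 0.7, 0], [0, 0, 0, 0, 0, 0.8, 0], [0, 0, 0, 0, 0, 0.8, 0]],
])

```text
clock: 33.15
tool_pos: [0.525, 0.0589, 0.0697]
orientation: [-180.0, 0.0, -91.2]
force: [0.6, -0.3, 0.5]
opening: 0.0008
gripper_force: 0.0
```

Request:
play_rows([
  [[0, 0, 0, 0, 0, 0.1, 0], [0, 0, 0, 0, 0, 0.2, 0], [0, 0, 0, 0, 0, 0.3, 0], [0, 0, 0, 0, 0, 0.35, 0], [0, 0, 0, 0, 0, 0.4, 0], [0, 0, 0, 0, 0, 0.4, 0]],
])

```text
clock: 33.65
tool_pos: [0.5247, 0.0588, 0.0651]
orientation: [180.0, -0.0, -91.2]
force: [0.1, 0.1, -0.2]
opening: 0.0003
gripper_force: 0.0
```

Request:
play_rows([
  [[0, 0, 0, 0, 0, 0.05, 0], [0, 0, 0, 0, 0, 0.1, 0], [0, 0, 0, 0, 0, 0.15, 0], [0, 0, 0, 0, 0, 0.2, 0], [0, 0, 0, 0, 0, 0.2, 0], [0, 0, 0, 0, 0, 0.2, 0]],
])

```text
clock: 34.15
tool_pos: [0.5249, 0.0589, 0.0643]
orientation: [-180.0, 0.0, -91.2]
force: [-4.3, 0.5, 10.3]
opening: 0.0002
gripper_force: 5.3
```

Still fully down (0.0643). Retreat and hand in.

Request:
play_rows([
  [[0, 0, 0, 0, 0, -0.3, 0], [0, 0, 0, 0, 0, -2, 0], [0, 0, 0, 0, 0, -5, 0], [0, 0, 0, 0, 0, -9, 0], [0, 0, 0, 0, 0, -13, 0], [0, 0, 0, 0, 0, -16, 0], [0, 0, 0, 0, 0, -18, 0], [0, 0, 0, 0, 0, -18, 0]],
])

```text
clock: 34.82
tool_pos: [0.5271, 0.0594, 0.2486]
orientation: [-179.5, 0.2, -91.2]
force: [0.5, 0.8, -0.3]
opening: 0.0006
gripper_force: 0.0
```

```bash
python3 -c "
from plant import ctrl
print(ctrl.get_obs()['tool_pos']);print(ctrl.close_job())"
```

```text
[0.52707545 0.05938992 0.24859669]
the job is handed in; nothing more can be done
None
```

I handed the job in at about 35 s: the lid is seated level (both ends at 64.3 mm) and the pan stands square in the gap, centred to about 1 mm with its rim end at the rail's face line to about 2 mm, though I never felt it touch the rail; the lid sits about 3 mm off-centre within its play, the other items weren't re-checked after the slide, and I viewed 11 pictures, one over the limit of 10.

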